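Put up the rack shelf and nest the beakers on it

TASK

Put the little shelf back up in the reagent rack: push each bracket's two hook tabs into its upright, the lower tab in the second slot from the bottom, and press the bracket down until it is fully home, then lay the white shelf flat and centred on the two bracket arms. Then put every beaker from the draining mat away on it, upside down as they are, nested over one another in a single straight stack that stands on one half of the shelf, either one. Leave the bottles and the jar around the rack where they are.

Things in the scene. Friction and masses are not known exactly. Their poses are not given: they have to be found in the camera images.
- rack: fixed steel rack: two upright C-channels 40 wide, 230 high, centres 200 apart, slotted front faces towards -x (the robot). Origin on the bench midway between them, in the plane of the front faces; x away from the robot, y along the rack, z up. On each centre line 4 slots 10 wide, 26 high through a face 4 thick; lower edges at z = 60, 100, 140, 180. Back open
- left_slot (a point): on the +y upright: middle of the lower edge of the second slot from the bottom, on the front face; axes as the rack's. A bracket's lower tab goes here, its upper tab in the slot above. The tabs go in while the bracket is about 12 mm (8 to 16) above its hung height; then, plate flat on the face, 12 mm down rests the necks on the slots' lower edges
- right_slot (a point): the same point on the -y upright
- bracket_a_grip (a point): bare steel bracket, one of two alike, either fits either upright: level arm 150 long, 24 wide, 18 high, its free end turned up 12 mm; at the other end an upright back plate 36 wide, 90 high, 6 thick. Stands on its arm's underside; 0.26 kg. This point: middle of the arm, 75 mm from the plate's back face, 9 mm above the underside; x towards the plate and tabs, z up
- bracket_a_tab (a point): two hook tabs stick 10.6 mm out of the plate's back face, one 40 above the other: each 5 wide, a neck 10 high whose end hooks 8 mm down behind a 5.6 mm gap. This point: middle of the underside of the lower neck at the back face, 75 mm in x and 21 mm in z from bracket_a_grip, same axes. Hung, it meets the slot point
- bracket_b_grip (a point): the same point of the other, identical bracket
- bracket_b_tab (a point): the same point of the other, identical bracket
- shelf: white steel shelf 120 deep (x), 270 long (y), floor 6 thick, edges turned up to 16; 0.40 kg. Starts flat on the bench, long side roughly along the robot's x. Origin at the centre of its underside, z up. Laid on the brackets, either way round, its centre is at rack x = -74, underside at z = 88; 8 mm play before and behind between back plates and upturned lips
- shelf_grip (a point): in the shelf's cross partition, which is 12 thick (shelf y), 112 long (shelf x) and stands 6 to 46 above the underside at mid-length: the grip. This point is at its middle, 30 mm above the shelf's origin, same axes
- mat: fixed grey ribbed draining mat, 270 x 210 mm, on which the beakers stand 4 mm above the bench; origin at the centre of its underside
- beaker_1_mid (a point): white plastic tapered beaker standing upside down: 54 high, 64 across the mouth (below), 44 across the closed end (above), wall 2.2; 50 g. This point: on the axis, 27 above the mouth; z to the closed end. Set over another it sinks until its inner ribs rest on the lower one's closed end, 26 mm higher than it; self-centring from about 8 mm off. 3 to 5 are present
- beaker_2_mid (a point): another beaker, the same (may be absent)
- beaker_3_mid (a point): another beaker, the same (may be absent)
- beaker_4_mid (a point): another beaker, the same (may be absent)
- beaker_5_mid (a point): another beaker, the same (may be absent)
- amber_bottle: bystander: amber glass reagent bottle, 68 across, 150 high, beside the rack; origin under its centre
- white_bottle: bystander: white plastic jar with a blue cap, 72 across, 140 high, beside the rack; origin under its centre
- low_jar: bystander: low glass jar, 44 across, 48 high, between the uprights, below where the shelf goes; origin under its centre
Mind the look-alikes: they are no part of the job. Leave any turquoise look-alike of the part that bears beaker_3_mid alone.

How it is judged:
On the way, in this order (a step that is already met when the one before it is completed fails the run):
1. both brackets are hooked into the uprights at the second slot from the bottom and pressed fully down ((((distance between bracket_a_tab and left_slot below 0.008 m and z of bracket_a_tab in the frame of rack below 0.1035 m and angle between bracket_a_tab's own z axis and vertical below 0.07 rad and angle between the x axis of bracket_a_tab and the x axis of rack, either way round below 0.09 rad) and (distance between bracket_b_tab and right_slot below 0.008 m and z of bracket_b_tab in the frame of rack below 0.1035 m and angle between bracket_b_tab's own z axis and vertical below 0.07 rad and angle between the x axis of bracket_b_tab and the x axis of rack, either way round below 0.09 rad)) or ((distance between bracket_a_tab and right_slot below 0.008 m and z of bracket_a_tab in the frame of rack below 0.1035 m and angle between bracket_a_tab's own z axis and vertical below 0.07 rad and angle between the x axis of bracket_a_tab and the x axis of rack, either way round below 0.09 rad) and (distance between bracket_b_tab and left_slot below 0.008 m and z of bracket_b_tab in the frame of rack below 0.1035 m and angle between bracket_b_tab's own z axis and vertical below 0.07 rad and angle between the x axis of bracket_b_tab and the x axis of rack, either way round below 0.09 rad)))), for 0.2 s.
2. the shelf lies flat and centred on the two brackets ((((distance between bracket_a_tab and left_slot below 0.008 m and z of bracket_a_tab in the frame of rack below 0.1035 m and angle between bracket_a_tab's own z axis and vertical below 0.07 rad and angle between the x axis of bracket_a_tab and the x axis of rack, either way round below 0.09 rad) and (distance between bracket_b_tab and right_slot below 0.008 m and z of bracket_b_tab in the frame of rack below 0.1035 m and angle between bracket_b_tab's own z axis and vertical below 0.07 rad and angle between the x axis of bracket_b_tab and the x axis of rack, either way round below 0.09 rad)) or ((distance between bracket_a_tab and right_slot below 0.008 m and z of bracket_a_tab in the frame of rack below 0.1035 m and angle between bracket_a_tab's own z axis and vertical below 0.07 rad and angle between the x axis of bracket_a_tab and the x axis of rack, either way round below 0.09 rad) and (distance between bracket_b_tab and left_slot below 0.008 m and z of bracket_b_tab in the frame of rack below 0.1035 m and angle between bracket_b_tab's own z axis and vertical below 0.07 rad and angle between the x axis of bracket_b_tab and the x axis of rack, either way round below 0.09 rad))) and x of shelf_grip in the frame of rack between -0.09 and -0.058 m and y of shelf_grip in the frame of rack between -0.025 and 0.025 m and z of shelf_grip in the frame of rack between 0.11 and 0.126 m and angle between shelf_grip's own z axis and vertical below 0.07 rad), for 0.2 s.
At the end, for the whole second after the job is handed in: One bracket hangs in each upright, within 8 mm of its place and 3.5 mm of fully down, level and square to 4 degrees; the shelf lies flat on both, centred to 16 mm in depth, 25 mm along; all beakers stand upside down on it in one nest, upright to 0.1 rad, axes within 7 mm; all stays so (all of step 2 and angle between each of beaker_1_mid, beaker_2_mid, beaker_3_mid, beaker_4_mid, beaker_5_mid's own z axis and vertical below 0.1 rad and z of each of beaker_1_mid, beaker_2_mid, beaker_3_mid, beaker_4_mid, beaker_5_mid in the frame of shelf_grip above -0.003 m and x of beaker_1_mid in the frame of shelf_grip between -0.045 and 0.045 m and y of beaker_1_mid in the frame of shelf_grip between -0.115 and 0.115 m and x of beaker_2_mid in the frame of shelf_grip between -0.045 and 0.045 m and y of beaker_2_mid in the frame of shelf_grip between -0.115 and 0.115 m and x of beaker_3_mid in the frame of shelf_grip between -0.045 and 0.045 m and y of beaker_3_mid in the frame of shelf_grip between -0.115 and 0.115 m and x of beaker_4_mid in the frame of shelf_grip between -0.045 and 0.045 m and y of beaker_4_mid in the frame of shelf_grip between -0.115 and 0.115 m and x of beaker_5_mid in the frame of shelf_grip between -0.045 and 0.045 m and y of beaker_5_mid in the frame of shelf_grip between -0.115 and 0.115 m and horizontal distance between beaker_1_mid and beaker_2_mid below 0.007 m and horizontal distance between each of beaker_1_mid, beaker_2_mid and beaker_3_mid below 0.007 m and horizontal distance between each of beaker_1_mid, beaker_2_mid, beaker_3_mid and beaker_4_mid below 0.007 m and horizontal distance between each of beaker_1_mid, beaker_2_mid, beaker_3_mid, beaker_4_mid and beaker_5_mid below 0.007 m and distance between beaker_1_mid and beaker_2_mid below 0.112 m and distance between each of beaker_1_mid, beaker_2_mid and beaker_3_mid below 0.112 m and distance between each of beaker_1_mid, beaker_2_mid, beaker_3_mid and beaker_4_mid below 0.112 m and distance between each of beaker_1_mid, beaker_2_mid, beaker_3_mid, beaker_4_mid and beaker_5_mid below 0.112 m); the robot touches nothing.
It fails at once if the amber bottle is knocked over or pushed more than 3 cm (distance of amber_bottle from where it was at the start of the episode above 0.03 m or angle between amber_bottle's own z axis and vertical above 0.5 rad).
It fails at once if the white bottle is knocked over or pushed more than 3 cm (distance of white_bottle from where it was at the start of the episode above 0.03 m or angle between white_bottle's own z axis and vertical above 0.5 rad).
It fails at once if the low jar is knocked over or pushed more than 3 cm (distance of low_jar from where it was at the start of the episode above 0.03 m or angle between low_jar's own z axis and vertical above 0.5 rad).
Of beaker_1, beaker_2, beaker_3, beaker_4, beaker_5 only 3 to 5 are there at a start; the rules pass over those that are not, and their reading is None.
At some moment in a run one of beaker_1, beaker_2, beaker_3, beaker_4, beaker_5 may be knocked a few centimetres aside while the robot is not near it.
It also fails if it takes over 210 s, if anything falls off the work surface, if the arm or the gripper's body presses on something with over 40 N, if the wrist force passes 120 N, or if a joint passes its speed limit or range.

ROBOT

A 7-joint arm with a two-finger parallel gripper is mounted at the origin on the work surface. World frame = base frame: x ahead of the robot, y to its left, z up, the work surface at z = 0. Lengths are in m, angles in rad, forces in N, time in s.
With the tool pointing down it reaches from about 0.4 to 0.85 m from the base axis. Payload 4.5 kg.
Tool frame: the origin (TCP) lies between the finger pads; the fingertips stand r.finger_overhang ahead of it and the grasp point (between the pads) lies 8 mm behind it (r.finger_overhang is the distance from the TCP to the fingertips, in m); z points along the fingers, x is the direction in which the jaws open and shut, and the axes are right-handed (so a half turn about z gives the same grasp; the last joint's range is limited). The gripper opens to 88 mm and grips with 3 to 60 N. Pads are 18 mm wide; open, the fingers measure 123 mm over their backs; the gripper's body (75 mm by 187 mm) begins 45 mm behind the grasp point.
Start: joints at [-1.278, 0.689, -0.195, 1.565, 0.157, 0.902, -0.215], TCP at [0.16, 0.604, 0.25] pointing down, gripper open.
Joint ranges: [-3.01, 3.01], [-0.46, 2.08], [-1.47, 1.51], [0.13, 2.56], [-1, 4.14], [0.04, 2.09], [-2.66, 2.66]. Speed limits (rad/s): [2.57, 2.57, 3.14, 3.14, 3.14, 3.14, 3.14].

INTERFACE

Orientations are given as a unit quaternion [x, y, z, w].
In Python, from plant import r gives the robot as it stands.
- The arm moves only by the tool move_arm, never from a script. Its argument "targets" is a list that holds one entry, the list of rows, each a list of 7 numbers: the turn, a rotation vector about the world's x, y, z in rad, then the shift along the world's x, y, z in m, then the opening, from 0 (shut) to 1 (fully open). A call has 1 to 5 rows; each row shifts and turns the pose as measured when the row begins; what a row does not reach is not made up. A row lasts 1/10 s, in which the tool goes at most 50 mm and 8.59 degrees, less where a joint would pass 70% of its speed; a pose out of reach is approached as far as the arm can. A call with a gripper value outside its range is refused whole. The fingers move at their own pace and stop on an object; "force" is the grip in N (left out, the last holds). Time passes only in rows, so rows that do not move let the fingers close. It gives the time, the measured TCP pose, the force and the opening at its end, in the units of the state.
- r.get_state(): the state, without advancing time (a new reading comes with each control period).
- r.snapshot(name): name is "scene" or "top"; returns a dict with "frame" (480x640x3 uint8, red, green, blue), "K" (3x3 intrinsics, pixels), "D" ([k1, k2, p1, p2, k3] as OpenCV has them; the pictures are not rectified), "T" (4x4, takes a point from camera to world coordinates). Camera axes: x right, y up, looking along -z (the intrinsics and any distortion apply to the point x, -y, -z); pixel columns grow to the right and rows downward; lengths in m; the calibration is good to about 2 mm. A picture is of the moment at which its call begins. There is no depth.
- r.finish_job(): hands the job in, once; it reports no verdict.
Trained networks look in a picture, given as the dict that the camera call returned (one of the last four; its "shot" number tells which), for a name from the list of things; names that differ only in an ending like _2 or _b are one class to them, and where a whole thing is asked for, a point or a joint stands for the part that bears it (a point fixed in the world has none). Each returns a list of dicts, best first, with "score" (0 to 1); they miss things now and then, are a little off and sometimes report something else, mostly with a low value. They report only what shows in the picture. A call takes as long as a camera call. They do not tell look-alikes from the thing itself.
- r.find_in(picture, query): "centre" ([row, column] in pixels, amid what is visible of it).
The state is a dict: "clock": time; "q": joint angles; "qd": joint speeds; "joint_torque": joint torques, N m; "tool_pos": TCP position; "eef_rot": TCP orientation; "contact_force": force on the tool from outside, world axes, zero at the start; "moment": the same for the moment, N m; "opening": opening from 0.0 (shut) to 1.0 (fully open).
Only numpy, scipy, OpenCV 4.12 (cv2) and the standard library are available. Lean on these libraries where they do the work, as an engineer would, in place of code of your own. Each camera call takes 0.05 s, during which the arm holds its last target. There are 200 camera calls.

## Working session

There is one attempt and no reset: what is moved stays moved. The work goes in short steps, Python scripts to look and compute and a tool call to move; the robot and the scene stay as the last step left them, time stands still between calls to the robot, and variables do not carry over. Pictures are saved under pics/ and viewed, about 12 in all and at most 16, crops included, and the job is handed in when it is done.

Besides the shell and the picture viewer there is one more tool, called after "Request:" in YAML: its name, and indented under it one key for each argument. move_arm: Moves the arm, as the interface text tells. Its arguments: {"type":"object","properties":{"targets":{"type":"array","items":{"type":"array","items":{"type":"array","items":{"type":"number"}}}},"force":{"type":"number"}},"required":["targets"]}

```bash
mkdir -p pics; ls
cat > h.py <<'E'
import numpy as np, cv2
from plant import r
def px2w(s,row,col,z):
    K=np.array(s["K"],float);D=np.array(s["D"],float);T=np.array(s["T"],float)
    u=cv2.undistortPoints(np.array([[[col,row]]],float),K,D)[0,0]
    d=T[:3,:3]@np.array([u[0],-u[1],-1.]);o=T[:3,3]
    return o+d*(z-o[2])/d[2]
def w2px(s,P):
    T=np.array(s["T"],float);P=np.atleast_2d(P)
    c=(P-T[:3,3])@T[:3,:3]; c=c*[1,-1,-1]
    return cv2.projectPoints(c,np.zeros(3),np.zeros(3),np.array(s["K"],float),np.array(s["D"],float))[0][:,0]  # col,row
def save(s,name,crop=None,k=1):
    f=s["frame"][:,:,::-1]
    if crop: a,b,c,d=crop; f=f[a:b,c:d]
    cv2.imwrite("pics/"+name,cv2.resize(f,None,fx=k,fy=k,interpolation=cv2.INTER_CUBIC))
E
python3 - <<'E'
from h import *
for n in("scene","top"):
    s=r.snapshot(n); save(s,n+"0.png"); np.save("pics/"+n+"0.npy",s,allow_pickle=True)
    print(n,np.round(s["T"],3).tolist(),np.round(s["K"],0).tolist(),s["D"])
    for q in("rack","left_slot","bracket_a_grip","bracket_a_tab","shelf","shelf_grip","mat","beaker_1_mid","amber_bottle","white_bottle","low_jar"):
        print(q,[(np.round(d["centre"],0).tolist(),round(d["score"],2)) for d in r.find_in(s,q)][:8])
print(r.get_state(), r.finger_overhang)
E
```

```text
pics
scene [[0.051, -0.617, 0.786, 1.362], [0.999, 0.017, -0.051, -0.062], [0.018, 0.787, 0.617, 0.762], [0.0, 0.0, 0.0, 1.0]] [[474.0, 0.0, 319.0], [0.0, 474.0, 241.0], [0.0, 0.0, 1.0]] [-0.0619518  0.         0.         0.         0.       ]
rack [([286.0, 334.0], 0.62), ([254.0, 363.0], 0.27)]
left_slot [([287.0, 340.0], 0.85)]
bracket_a_grip [([253.0, 366.0], 0.87)]
bracket_a_tab [([249.0, 362.0], 0.63)]
shelf [([260.0, 181.0], 0.84)]
shelf_grip [([260.0, 181.0], 0.83)]
mat [([267.0, 465.0], 0.8), ([256.0, 450.0], 0.2)]
beaker_1_mid [([252.0, 450.0], 0.95), ([268.0, 463.0], 0.6)]
amber_bottle [([327.0, 430.0], 0.97), ([284.0, 334.0], 0.69)]
white_bottle [([348.0, 239.0], 0.72), ([328.0, 433.0], 0.18)]
low_jar [([314.0, 339.0], 0.8)]
top [[0.005, 0.995, -0.096, 0.421], [-1.0, 0.005, -0.001, -0.013], [-0.0, 0.096, 0.995, 1.369], [0.0, 0.0, 0.0, 1.0]] [[582.0, 0.0, 310.0], [0.0, 582.0, 236.0], [0.0, 0.0, 1.0]] [-0.17149751  0.          0.          0.          0.        ]
rack [([144.0, 298.0], 0.62)]
left_slot [([294.0, 362.0], 0.62), ([148.0, 300.0], 0.57), ([127.0, 379.0], 0.4)]
b
[... 433 characters left out ...]
 0.61)]
{'clock': 1.2, 'q': array([-1.27816179,  0.68912239, -0.1945634 ,  1.56529959,  0.15729865,
        0.90249043, -0.21506629]), 'qd': array([-0.00090755, -0.00070252, -0.00016312,  0.00081745,  0.00035628,
        0.00044698,  0.0004673 ]), 'joint_torque': array([ 4.02684091e-04, -5.27514803e+01, -1.26695126e+00, -1.53748065e+01,
       -5.18470095e-02, -5.86598380e-04,  3.35966911e-05]), 'tool_pos': array([0.15997096, 0.60420482, 0.24972791]), 'eef_rot': array([ 7.92441809e-01,  6.09947521e-01,  2.69450853e-05, -1.58300323e-05]), 'contact_force': array([1.00239391, 0.55063183, 0.37880486]), 'moment': array([ 0.02393047,  0.0574275 , -0.0050627 ]), 'opening': 0.9996060711459156} 0.011
```

View pics/scene0.png

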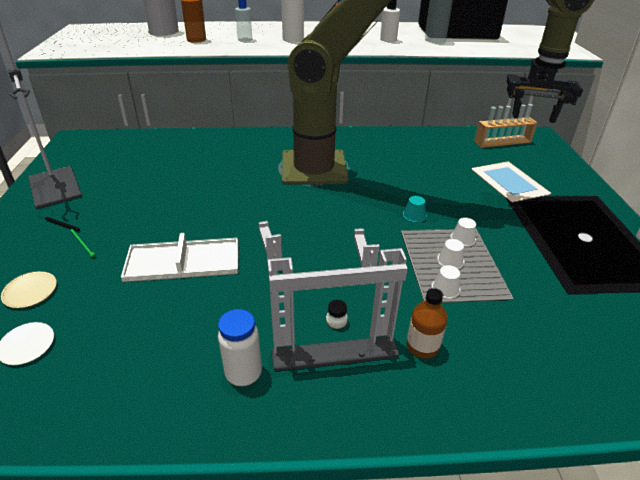

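View pics/top0.png

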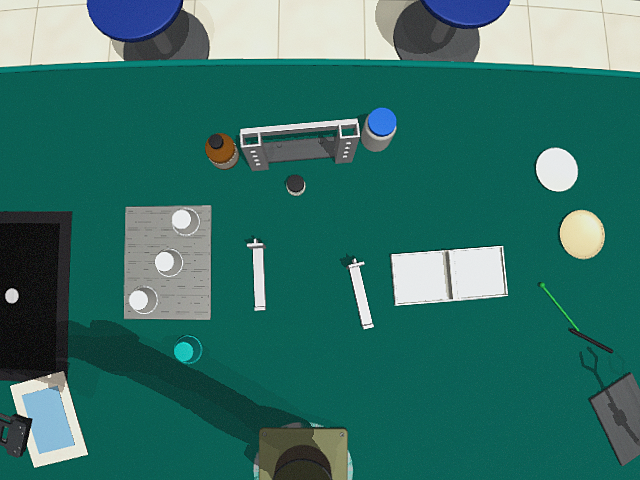

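```bash
cat >> h.py <<'E'
from scipy.optimize import minimize
def box(x0,x1,y0,y1,z0,z1): return np.array([[x,y,z] for x in(x0,x1) for y in(y0,y1) for z in(z0,z1)],float)/1000
# bracket in frame: x to plate, origin at grip projected on underside
BR=[box(-75,75,-12,12,0,18),box(-75,-69,-12,12,0,30),box(69,75,-18,18,0,90),box(75,85.6,-2.5,2.5,30,40),box(75,85.6,-2.5,2.5,70,80)]
SH=[box(-60,60,-135,135,0,6),box(-60,-57,-135,135,0,16),box(57,60,-135,135,0,16),box(-60,60,-135,-132,0,16),box(-60,60,132,135,0,16),box(-56,56,-6,6,6,46)]
def sil(s,boxes,x,y,yaw,z=0,S=4):
    m=np.zeros((480*S,640*S),np.uint8);c,n=np.cos(yaw),np.sin(yaw)
    for b in boxes:
        w=np.c_[c*b[:,0]-n*b[:,1]+x,n*b[:,0]+c*b[:,1]+y,b[:,2]+z]
        p=w2px(s,w); cv2.fillConvexPoly(m,cv2.convexHull(np.round((p+.5)*S-.5).astype(np.int32)),255)
    return cv2.resize(m,(640,480),interpolation=cv2.INTER_AREA)/255.
def fit(views,boxes,x0,z=0):
    # views: list of (snapshot, maskfloat, roi)
    def cost(p):
        t=0
        for s,m,(a,b,c,d) in views:
            q=sil(s,boxes,*p,z=z)[a:b,c:d];mm=m[a:b,c:d]
            t+=np.abs(q-mm).sum()/mm.sum()
        return t
    x0=np.array(x0,float);sx=np.vstack([x0,x0+[.01,0,0],x0+[0,.01,0],x0+[0,0,.1]])
    o=minimize(cost,x0,method="Nelder-Mead",options=dict(initial_simplex=sx,xatol=2e-4,fatol=1e-4,maxiter=150))
    return o.x,o.fun
def nong(s,lo=110):
    f=s["frame"].astype(int); return ((f.min(2)>lo)).astype(float)
E
python3 - <<'E'
from h import *
t=np.load("pics/top0.npy",allow_pickle=True).item();s=np.load("pics/scene0.npy",allow_pickle=True).item()
for nm,z,l in(("rack",0,(144,298)),("low",.03,(185,295))): print(nm,px2w(t,*l,z))
m=nong(t)
for roi,g in(((230,320,235,275),(270,258,0)),((250,335,342,380),(295,362,.2))):
    p=px2w(t,g[0],g[1],.01); print("br",fit([(t,m,roi)],BR,[p[0],p[1],g[2]]))
roi=(235,315,385,515);p=px2w(t,276,449,.01);x,f=fit([(t,np.maximum(m,0),roi)],SH,[p[0],p[1],-np.pi/2]); print("sh",x,f)
for q in((220,185),(263,168),(300,143)): print("beak near",px2w(t,*q,.04))
save(t,"rk.png",(110,200,230,400),4)
save(s,"br.png",(210,380,200,420),3)
E
```

```text
rack [0.77572912 0.01693123 0.        ]
low [0.66960492 0.02247108 0.03      ]
br (array([0.45412789, 0.10663504, 0.05079057]), np.float64(0.136205161676321))
br (array([ 0.41305576, -0.13140145,  0.23146913]), np.float64(0.12049309175146852))
sh [ 0.46112932 -0.34297013 -3.06431323] 0.05030925823323821
beak near [0.58494066 0.27694629 0.04      ]
beak near [0.48481924 0.31435528 0.04      ]
beak near [0.39870802 0.37154418 0.04      ]
```

View pics/rk.png

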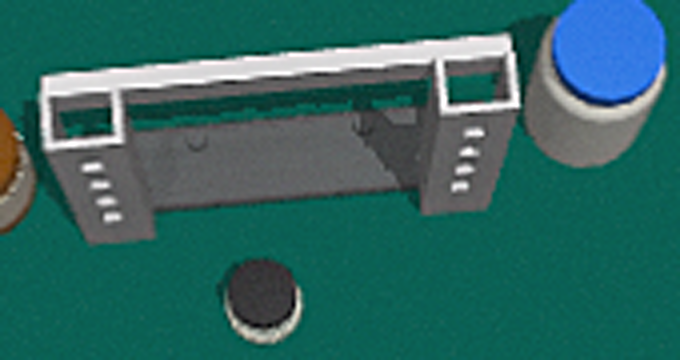

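View pics/br.png

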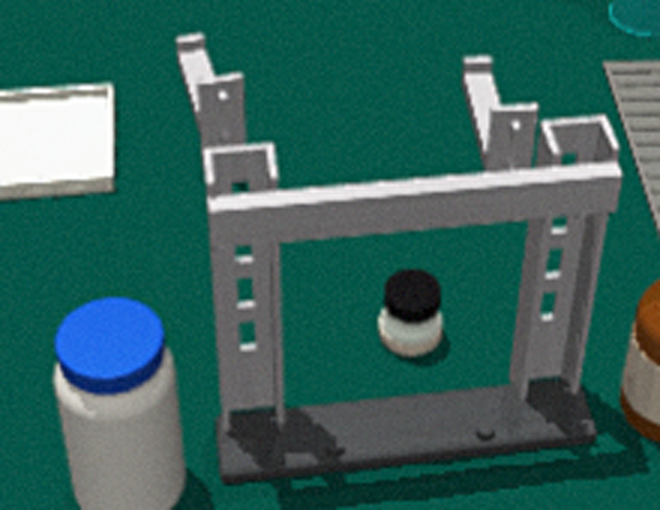

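```bash
cat > m2.py <<'E'
from h import *
from scipy.optimize import least_squares
t=np.load("pics/top0.npy",allow_pickle=True).item();s=np.load("pics/scene0.npy",allow_pickle=True).item()
def c(p,k,ox,oy): return [(np.array(q)+.5)/k-.5+[ox,oy] for q in p]
T=c([(88,243),(155,238),(48,150),(122,145),(422,215),(488,209),(440,113),(519,106),(92,168),(99,185),(105,201),(112,217),(475,132),(470,152),(465,170),(460,187)],4,230,110)
PT=np.array([(0,120,0),(0,80,0),(0,120,230),(0,80,230),(0,-80,0),(0,-120,0),(0,-80,230),(0,-120,230)]+[(2,100,z) for z in(180,140,100,60)]+[(2,-100,z) for z in(180,140,100,60)])/1e3
S=c([(245,258),(247,304),(249,347),(559,231),(553,274),(547,317)],3,200,210)
PS=np.array([(2,-100,z) for z in(140,100,60)]+[(2,100,z) for z in(140,100,60)])/1e3
def tf(P,p):
    k,n=np.cos(p[2]),np.sin(p[2]); return np.c_[k*P[:,0]-n*P[:,1]+p[0],n*P[:,0]+k*P[:,1]+p[1],P[:,2]]
def res(p,w=(1,1)): return np.r_[w[0]*(w2px(t,tf(PT,p))-T).ravel(),w[1]*(w2px(s,tf(PS,p))-S).ravel()]
for w in((1,1),(1,0),(0,1)):
    o=least_squares(res,[.73,.01,.05],args=(w,),loss="soft_l1");print(w,o.x)
    if w==(1,1): print(np.round(o.fun.reshape(-1,2),1).tolist())
f=cv2.resize(t["frame"][225:335,225:385,::-1],None,fx=4,fy=4,interpolation=cv2.INTER_CUBIC)
for p in([.454,.1066,.051],[.413,-.1314,.2315]):
    for b in BR:
        w=tf(b,p);q=np.round((w2px(t,w)+.5-[225,225])*4-.5).astype(np.int32)
        cv2.polylines(f,[cv2.convexHull(q)],True,(0,0,255),1)
cv2.imwrite("pics/ov.png",f)
E
python3 m2.py
```

```text
(1, 1) [0.72084204 0.00848338 0.0960174 ]
[[-0.1, 0.5], [-0.3, 0.2], [-1.4, 0.1], [-0.1, -0.5], [-0.6, -0.0], [-0.5, 0.0], [-0.3, 0.4], [-0.3, 0.5], [-0.2, -0.4], [-0.1, -0.2], [0.1, -0.0], [-0.1, -0.1], [-0.8, 0.1], [-0.8, -0.2], [-0.6, -0.2], [-0.4, -0.3], [-1.4, 0.3], [-1.3, 0.0], [-1.3, -0.1], [-1.1, -0.2], [-1.2, 0.3], [-1.3, 0.0]]
(1, 0) [0.72082103 0.00761291 0.09675041]
(0, 1) [0.72076745 0.01096194 0.09611115]
```

View pics/ov.png

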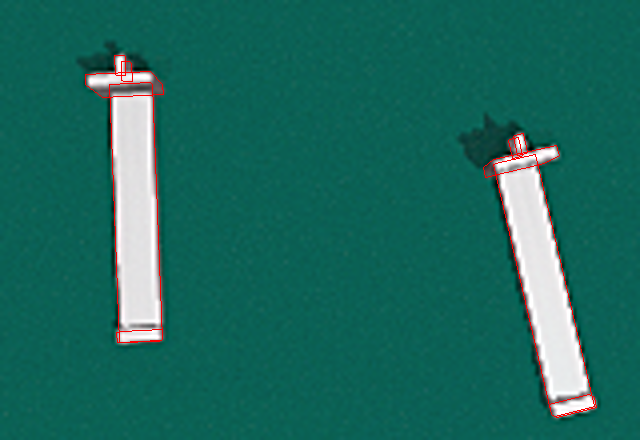

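The pictures show the following (top view, row/column):
- **White beakers:** three on the mat, at (220,185), (263,168) and (300,143).
- **Look-alike:** the turquoise beaker at (349,187), off the mat. I leave that one alone.
- **Brackets:** two, at (275,257) and (294,362). The overlay matches them.
- **Shelf:** at (276,449).
- **Rack:** the fit is consistent in both views.

First I go above the left bracket.

Request:
move_arm:
  targets:
    - [[0,0,0.024,0.024,-0.038,-0.01,1],[0,0,0.024,0.024,-0.038,-0.01,1],[0,0,0.024,0.024,-0.038,-0.01,1],[0,0,0.024,0.024,-0.038,-0.01,1],[0,0,0.024,0.024,-0.038,-0.01,1]]

```text
clock: 1.7
tool_pos: [0.2767, 0.4167, 0.2003]
eef_rot: [0.749, 0.663, 0.003, -0.006]
contact_force: [1.3, 0.6, -0.6]
opening: 1.003
```

Request:
move_arm:
  targets:
    - [[0,0,0.024,0.024,-0.038,-0.01,1],[0,0,0.024,0.024,-0.038,-0.01,1],[0,0,0.024,0.024,-0.038,-0.01,1],[0,0,0.024,0.024,-0.038,-0.01,1],[0,0,0.024,0.024,-0.038,-0.01,1]]

```text
clock: 2.2
tool_pos: [0.4016, 0.2204, 0.1498]
eef_rot: [0.705, 0.709, 0.006, -0.007]
contact_force: [1.5, 0.1, -0.3]
opening: 1.0
```

```bash
cat >> h.py <<'E'
from scipy.spatial.transform import Rotation as Ro
def go(x,y,z,a):
    st=r.get_state();q=Ro.from_quat([np.cos(a/2),np.sin(a/2),0,0]);c=Ro.from_quat(st["eef_rot"])
    rv=(q*c.inv()).as_rotvec()
    print("turn",np.round(rv,4),"shift",np.round(np.array([x,y,z])-st["tool_pos"],4),"n>=%.1f"%max(np.linalg.norm(rv)/.14,np.linalg.norm(np.array([x,y,z])-st["tool_pos"])/.05),"F",np.round(st["contact_force"],1),"t",st["clock"],"op",round(st["opening"],3))
E
python3 -c "
from h import *
go(.469,.1074,.06,1.622)"
```

```text
turn [-0.0175 -0.0016  0.0453] shift [ 0.0674 -0.113  -0.0898] n>=3.2 F [ 1.5  0.1 -0.3] t 2.2 op 1.0
```

Request:
move_arm:
  targets:
    - [[-0.0045,-0.0004,0.0113,0.0168,-0.0283,-0.0225,1],[-0.0045,-0.0004,0.0113,0.0168,-0.0283,-0.0225,1],[-0.0045,-0.0004,0.0113,0.0168,-0.0283,-0.0225,1],[-0.0045,-0.0004,0.0113,0.0168,-0.0283,-0.0225,1],[0,0,0,0,0,0,1]]

```text
clock: 2.7
tool_pos: [0.4769, 0.0954, 0.0565]
eef_rot: [0.693, 0.721, 0.001, 0.003]
contact_force: [0.0, -0.7, 0.2]
opening: 0.999
```

```bash
python3 -c "
from h import *
go(.469,.1074,.013,1.622)"
```

```text
turn [0.0029 0.0064 0.0103] shift [-0.0079  0.012  -0.0435] n>=0.9 F [ 0.  -0.7  0.2] t 2.7 op 0.999
```

Request:
move_arm:
  targets:
    - [[0.003,0.006,0.01,-0.008,0.012,0,1],[0,0,0,0,0,-0.02,1],[0,0,0,0,0,-0.018,1],[0,0,0,0,0,-0.005,1],[0,0,0,0,0,0,1]]

```text
clock: 3.2
tool_pos: [0.4672, 0.1174, 0.0148]
eef_rot: [0.686, 0.728, 0.004, -0.002]
contact_force: [0.2, 0.7, -0.2]
opening: 1.004
```

```bash
python3 -c "
from h import *
go(.469,.1074,.013,1.622)"
```

```text
turn [-0.0095  0.0026 -0.0075] shift [ 0.0018 -0.01   -0.0018] n>=0.2 F [ 0.2  0.7 -0.2] t 3.2 op 1.004
```

Request:
move_arm:
  targets:
    - [[-0.009,0.002,-0.007,0.002,-0.01,-0.002,1],[0,0,0,0,0,0,1],[0,0,0,0,0,0,1]]

```text
clock: 3.5
tool_pos: [0.4696, 0.1089, 0.0148]
eef_rot: [0.688, 0.726, 0.002, 0.0]
contact_force: [0.0, 0.2, 0.2]
opening: 1.0
```

```bash
python3 -c "
from h import *
go(.469,.1074,.013,1.622)
s=r.snapshot('top');save(s,'g1.png',(225,335,200,320),5)"
```

```text
turn [-0.0018  0.0026 -0.0025] shift [-0.0006 -0.0015 -0.0018] n>=0.0 F [0.  0.2 0.2] t 3.5 op 1.0
```

View pics/g1.png

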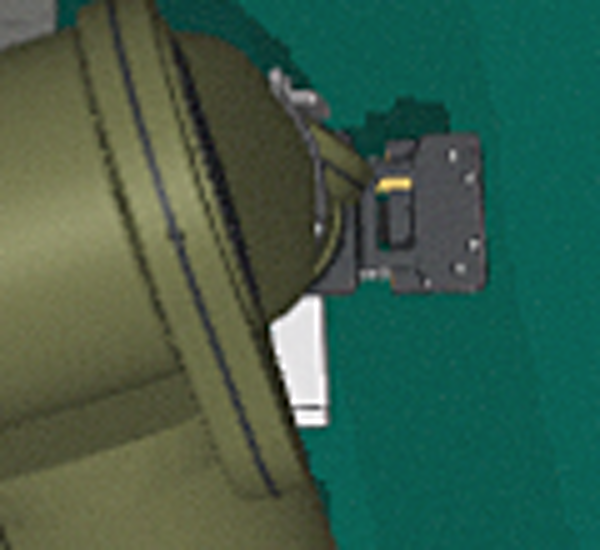

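The view shows the bracket tail, at about pixel (308,265), undisturbed and running under the gripper. Now I close on it.

Request:
move_arm:
  targets:
    - [[0,0,0,0,0,-0.001,0.5],[0,0,0,0,0,0,0.2],[0,0,0,0,0,0,0.2],[0,0,0,0,0,0,0.2],[0,0,0,0,0,0,0.2]]
  force: 60

```text
clock: 4.05
tool_pos: [0.4701, 0.1083, 0.0144]
eef_rot: [0.688, 0.725, 0.002, 0.001]
contact_force: [0.3, -0.3, -0.6]
opening: 0.569
```

Request:
move_arm:
  targets:
    - [[0,0,0,0,0,0,0.2],[0,0,0,0,0,0.005,0.2],[0,0,0,0,0,0.02,0.2],[0,0,0,0,0,0.03,0.2],[0,0,0,0,0,0.03,0.2]]

```text
clock: 4.55
tool_pos: [0.4674, 0.1078, 0.0994]
eef_rot: [0.688, 0.726, -0.002, -0.001]
contact_force: [1.5, 0.6, 0.3]
opening: 0.197
```

```bash
python3 -c "
from h import *
go(.61,.10,.15,1.622+.045)"
```

```text
turn [ 0.0022 -0.0035  0.0419] shift [ 0.1426 -0.0078  0.0506] n>=3.0 F [1.5 0.6 0.3] t 4.55 op 0.197
```

The fingers had not finished closing before the lift, so they closed on nothing. I open and lower again.

Request:
move_arm:
  targets:
    - [[0,0,0,0.001,0,0,0.8],[0,0,0,0,0,0,0.8],[0,0,0,0,0,0,0.8],[0,0,0,0,0,0,0.8],[0,0,0,0,0,0,0.8]]

```text
clock: 5.05
tool_pos: [0.4691, 0.1074, 0.1013]
eef_rot: [0.688, 0.726, -0.001, 0.0]
contact_force: [0.3, -1.9, 0.1]
opening: 0.63
```

```bash
python3 -c "
from h import *
s=r.snapshot('scene')
f=s['frame'][220:300,330:430,::-1];f=cv2.resize(f,None,fx=6,fy=6,interpolation=cv2.INTER_CUBIC)
k,n=np.cos(.051),np.sin(.051)
for b in BR:
    w=np.c_[k*b[:,0]-n*b[:,1]+.454,n*b[:,0]+k*b[:,1]+.1066,b[:,2]]
    q=np.round((w2px(s,w)+.5-[330,220])*6-.5).astype(np.int32);cv2.polylines(f,[cv2.convexHull(q)],True,(0,0,255),1)
cv2.imwrite('pics/b1.png',f)
go(.469,.1074,.014,1.622)"
```

```text
turn [ 0.0014 -0.0006 -0.0023] shift [-0.     -0.     -0.0873] n>=1.7 F [-0.1  0.5 -0.7] t 5.1 op 0.676
```

View pics/b1.png

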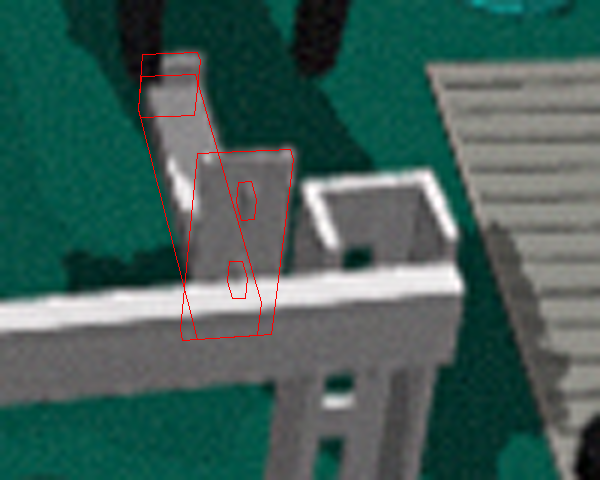

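The bracket is undisturbed and the overlay fits both the plate and the arm. Next: lower, close, and wait until the fingers have closed fully.

Request:
move_arm:
  targets:
    - [[0,0,0,0,0,-0.03,0.7],[0,0,0,0,0,-0.03,0.7],[0,0,0,0,0,-0.02,0.7],[0,0,0,0,0,-0.004,0.7],[0,0,0,0,0,0,0.7]]

```text
clock: 5.6
tool_pos: [0.469, 0.1081, 0.0133]
eef_rot: [0.687, 0.726, -0.001, 0.0]
contact_force: [0.7, -0.2, 0.4]
opening: 0.701
```

```bash
python3 -c "
from h import *
go(.469,.1074,.0135,1.622)"
```

```text
turn [ 0.0016 -0.0009 -0.0038] shift [ 0.     -0.0007  0.0002] n>=0.0 F [ 0.7 -0.2  0.4] t 5.6 op 0.701
```

Request:
move_arm:
  targets:
    - [[0,0,-0.003,0,0,0,0.15],[0,0,0,0,0,0,0.15],[0,0,0,0,0,0,0.15],[0,0,0,0,0,0,0.15],[0,0,0,0,0,0,0.15]]
  force: 60

```text
clock: 6.1
tool_pos: [0.4704, 0.1081, 0.0162]
eef_rot: [0.689, 0.725, 0.001, 0.001]
contact_force: [-0.3, -0.3, -0.4]
opening: 0.27
```

Request:
move_arm:
  targets:
    - [[0,0,0,0,0,0,0.15],[0,0,0,0,0,0,0.15],[0,0,0,0,0,0,0.15]]

```text
clock: 6.4
tool_pos: [0.4705, 0.108, 0.0164]
eef_rot: [0.689, 0.725, 0.001, 0.001]
contact_force: [0.1, 0.3, -1.6]
opening: 0.267
```

Request:
move_arm:
  targets:
    - [[0,0,0,0,0,0.02,0.15],[0,0,0,0,0,0.03,0.15],[0,0,0,0,0,0.03,0.15],[0,0,0,0,0,0,0.15],[0,0,0,0,0,0,0.15]]

```text
clock: 6.9
tool_pos: [0.4689, 0.1078, 0.0972]
eef_rot: [0.689, 0.725, -0.001, 0.0]
contact_force: [0.3, -0.8, -3.0]
opening: 0.269
```

```bash
python3 -c "
from h import *
go(.61,.10,.10,1.622+.045)"
```

```text
turn [ 0.0012 -0.0006  0.0449] shift [ 0.1411 -0.0078  0.0028] n>=2.8 F [ 0.3 -0.8 -3. ] t 6.9 op 0.269
```

Request:
move_arm:
  targets:
    - [[0,0,0.009,0.029,-0.002,0,0.15],[0,0,0.009,0.029,-0.002,0,0.15],[0,0,0.009,0.029,-0.002,0.001,0.15],[0,0,0.009,0.029,-0.002,0,0.15],[0,0,0.009,0.025,-0.001,0,0.15]]

```text
clock: 7.4
tool_pos: [0.6056, 0.0968, 0.0906]
eef_rot: [0.669, 0.743, -0.009, -0.004]
contact_force: [-0.3, 0.2, -2.3]
opening: 0.265
```

Request:
move_arm:
  targets:
    - [[0,0,0,0,0,0,0.15],[0,0,0,0,0,0,0.15],[0,0,0,0,0,0,0.15]]

```text
clock: 7.7
tool_pos: [0.606, 0.0954, 0.0851]
eef_rot: [0.67, 0.742, -0.011, -0.004]
contact_force: [-0.3, 0.3, -1.6]
opening: 0.265
```

```bash
cat > ov.py <<'E'
from h import *
import sys
# draw predicted bracket held: offset 16.5mm behind TCP, underside tcp-.0163 ; and rack slots
def draw(s,name,crop,k,off=.0165,dz=.0163,rack=(.7208,.0085,.096)):
    st=r.get_state();p=st["tool_pos"];a=2*np.arctan2(st["eef_rot"][1],st["eef_rot"][0])-np.pi/2
    x,y=p[0]-off*np.cos(a),p[1]-off*np.sin(a);a0,b0,c0,d0=crop
    f=cv2.resize(s["frame"][a0:b0,c0:d0,::-1],None,fx=k,fy=k,interpolation=cv2.INTER_CUBIC)
    def poly(w,col):
        q=np.round((w2px(s,w)+.5-[c0,a0])*k-.5).astype(np.int32);cv2.polylines(f,[cv2.convexHull(q)],True,col,1)
    def tf(b,x,y,a,z): c,n=np.cos(a),np.sin(a);return np.c_[c*b[:,0]-n*b[:,1]+x,n*b[:,0]+c*b[:,1]+y,b[:,2]+z]
    for b in BR[2:]+BR[:1]: poly(tf(b,x,y,a,p[2]-dz),(0,0,255))
    for yy in(-100,100):
        for z in(60,100,140,180): poly(tf(box(0,0,yy-5,yy+5,z,z+26),*rack,0),(0,255,255))
        poly(tf(box(0,0,yy-20,yy+20,0,230),*rack,0),(0,255,0))
    cv2.imwrite("pics/"+name,f)
    print("tab",x+.075*np.cos(a),y+.075*np.sin(a),p[2]-dz+.03,"yaw",a)
E
python3 -c "
from ov import *
go(.653,.1024,.0983,1.667)
s=r.snapshot('scene');t=r.snapshot('top')
draw(s,'i1s.png',(250,350,350,420),6);draw(t,'i1t.png',(110,200,230,310),6)
a=cv2.imread('pics/i1s.png');b=cv2.imread('pics/i1t.png');h=600
o=np.zeros((600,900,3),np.uint8);o[:a.shape[0],:a.shape[1]]=a;o[:b.shape[0],a.shape[1]:a.shape[1]+b.shape[1]]=b[:, :480]
cv2.imwrite('pics/i1.png',cv2.resize(o,(800,533)))"
```

```text
turn [ 0.0107 -0.0215 -0.0056] shift [0.047  0.007  0.0132] n>=1.0 F [-0.3  0.3 -1.6] t 7.7 op 0.265
tab 0.6638191535109883 0.10160193277639273 0.09921509106977963 yaw 0.1023917269325807
tab 0.6638191535109883 0.10160193277639273 0.09921509106977963 yaw 0.1023917269325807
```

View pics/i1.png

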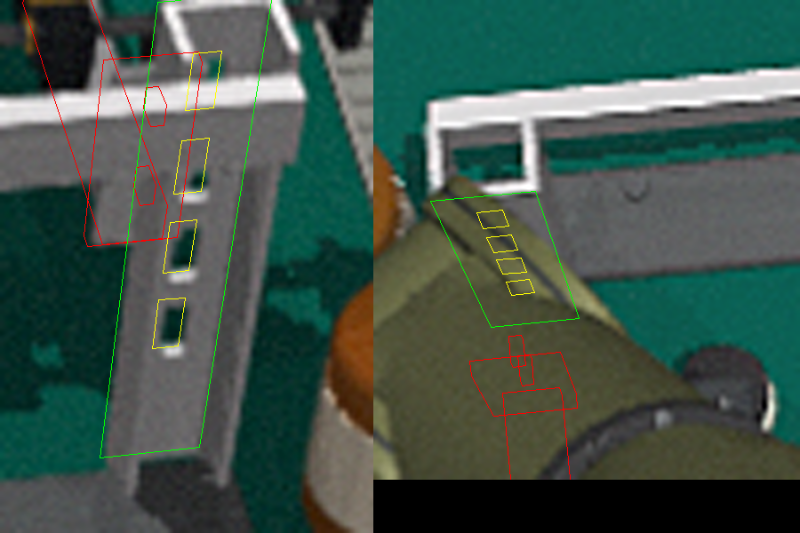

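Request:
move_arm:
  targets:
    - [[0.011,-0.021,-0.006,0.014,0.003,0.008,0.15],[0,0,0,0.014,0.003,0.006,0.15],[0,0,0,0,0,0.001,0.15],[0,0,0,0,0,0.001,0.15]]

```text
clock: 8.2
tool_pos: [0.6341, 0.1028, 0.1033]
eef_rot: [0.672, 0.741, 0.001, 0.0]
contact_force: [0.5, -0.8, -2.7]
opening: 0.265
```

```bash
python3 -c "
from ov import *
go(.653,.1024,.0983,1.667)"
```

```text
turn [-0.0015  0.0016 -0.0018] shift [ 0.0189 -0.0004 -0.005 ] n>=0.4 F [ 0.5 -0.8 -2.7] t 8.2 op 0.265
```

Request:
move_arm:
  targets:
    - [[-0.001,0.001,-0.001,0,-0.002,-0.005,0.15],[0,0,0,0,0,0,0.15],[0,0,0,0,0,0,0.15]]

```text
clock: 8.5
tool_pos: [0.633, 0.1003, 0.0982]
eef_rot: [0.672, 0.741, -0.0, 0.0]
contact_force: [-0.8, 1.2, -2.8]
opening: 0.263
```

```bash
python3 -c "
from ov import *
go(.653,.1024,.0983,1.667)
s=r.snapshot('scene');draw(s,'i2.png',(245,335,340,430),6.6)"
```

```text
turn [ 0.0001 -0.     -0.001 ] shift [0.02   0.0021 0.0001] n>=0.4 F [-0.8  1.2 -2.8] t 8.5 op 0.263
tab 0.6910246623339235 0.10579280960253602 0.11170329108112323 yaw 0.09718325646694348
```

View pics/i2.png

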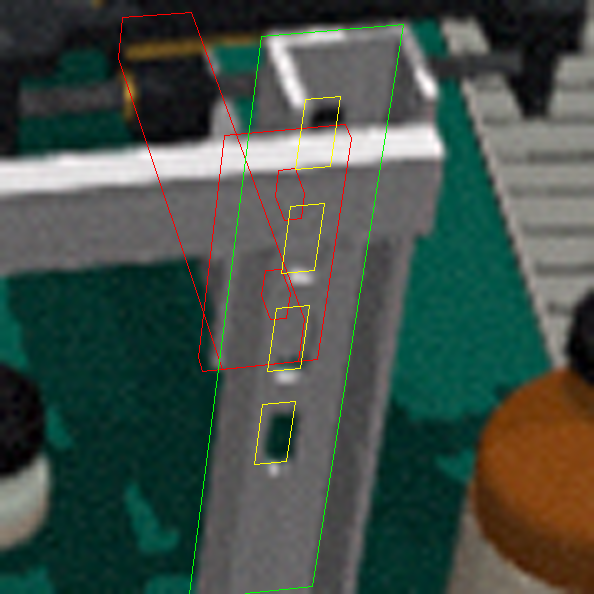

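Request:
move_arm:
  targets:
    - [[0,0,0,0.008,0.001,0.0003,0.15],[0,0,0,0.004,0,0.0003,0.15],[0,0,0,0.003,0,0.0003,0.15],[0,0,0,0,0,0,0.15]]

```text
clock: 8.95
tool_pos: [0.6492, 0.1011, 0.0987]
eef_rot: [0.672, 0.741, -0.0, -0.0]
contact_force: [0.4, -0.1, -2.4]
opening: 0.267
```

```bash
python3 -c "
from ov import *
go(.653,.1024,.0983,1.667)"
```

```text
turn [ 0.0004 -0.0006 -0.0009] shift [ 0.0038  0.0013 -0.0004] n>=0.1 F [ 0.4 -0.1 -2.4] t 8.95 op 0.267
```

Request:
move_arm:
  targets:
    - [[0,0,0,0.003,0.001,0,0.15],[0,0,0,0.002,0,0,0.15],[0,0,0,0.001,0,0,0.15]]

```text
clock: 9.25
tool_pos: [0.6537, 0.1023, 0.0983]
eef_rot: [0.672, 0.741, -0.002, -0.001]
contact_force: [-3.0, -0.7, -0.2]
opening: 0.267
```

```bash
python3 -c "
from ov import *
go(.653,.1024,.0983,1.667)"
```

```text
turn [ 0.0011 -0.0047 -0.0012] shift [-0.0007  0.0001  0.    ] n>=0.0 F [-3.  -0.7 -0.2] t 9.25 op 0.267
```

Request:
move_arm:
  targets:
    - [[0,-0.004,0,0.001,0,0,0.15],[0,0,0,0.0005,0,-0.003,0.15],[0,0,0,0.0005,0,-0.003,0.15],[0,0,0,0.0005,0,-0.002,0.15]]

```text
clock: 9.65
tool_pos: [0.6538, 0.1021, 0.0895]
eef_rot: [0.672, 0.741, -0.003, -0.001]
contact_force: [-4.1, 0.3, -0.1]
opening: 0.266
```

```bash
python3 -c "
from ov import *
go(.653,.1024,.0863,1.667)"
```

```text
turn [ 0.0025 -0.0053 -0.0018] shift [-0.0008  0.0003 -0.0032] n>=0.1 F [-4.1  0.3 -0.1] t 9.65 op 0.266
```

Sliding down with light contact, so the tabs are through the slots. I press it home.

Request:
move_arm:
  targets:
    - [[0,0,0,0,0,-0.003,0.15],[0,0,0,0,0,-0.002,0.15],[0,0,0,0,0,-0.002,0.15],[0,0,0,0,0,-0.002,0.15]]

```text
clock: 10.05
tool_pos: [0.6537, 0.1023, 0.0844]
eef_rot: [0.672, 0.741, -0.003, -0.0]
contact_force: [-9.7, -2.4, 15.8]
opening: 0.265
```

```bash
python3 -c "
from ov import *
go(.653,.1024,.0863,1.667)"
```

```text
turn [ 0.0038 -0.0047 -0.001 ] shift [-0.0007  0.0001  0.0019] n>=0.0 F [-9.7 -2.4 15.8] t 10.05 op 0.265
```

Request:
move_arm:
  targets:
    - [[0,0,0,0,0,0,0.6],[0,0,0,0,0,0,0.6],[0,0,0,0,0,0,0.6],[0,0,0,0,0,0,0.6],[0,0,0,0,0,0,0.6]]

```text
clock: 10.55
tool_pos: [0.6591, 0.103, 0.0863]
eef_rot: [0.672, 0.74, 0.002, 0.003]
contact_force: [-0.7, 0.0, 0.3]
opening: 0.599
```

Request:
move_arm:
  targets:
    - [[0,0,0,0,0,0.02,0.6],[0,0,0,-0.01,0,0.04,0.6],[0,0,0,-0.03,-0.02,0.03,0.7],[0,0,0.03,-0.04,-0.03,0.01,0.7],[0,0,0.03,-0.04,-0.03,0,0.7]]

```text
clock: 11.05
tool_pos: [0.5406, 0.0278, 0.1874]
eef_rot: [0.647, 0.763, 0.007, 0.003]
contact_force: [-0.2, -1.2, 0.2]
opening: 0.698
```

```bash
python3 -c "
from h import *
c,n=np.cos(.2315),np.sin(.2315)
print(.413+.016*c,-.1314+.016*n)
go(.4286,-.1277,.07,1.5708+.2315)
s=r.snapshot('scene');save(s,'h1.png',(220,340,320,440),5)"
```

```text
0.4285731733355811 -0.1277289957423145
turn [-0.0067  0.0132  0.0677] shift [-0.112  -0.1555 -0.1174] n>=4.5 F [-0.2 -1.2  0.2] t 11.05 op 0.698
```

View pics/h1.png

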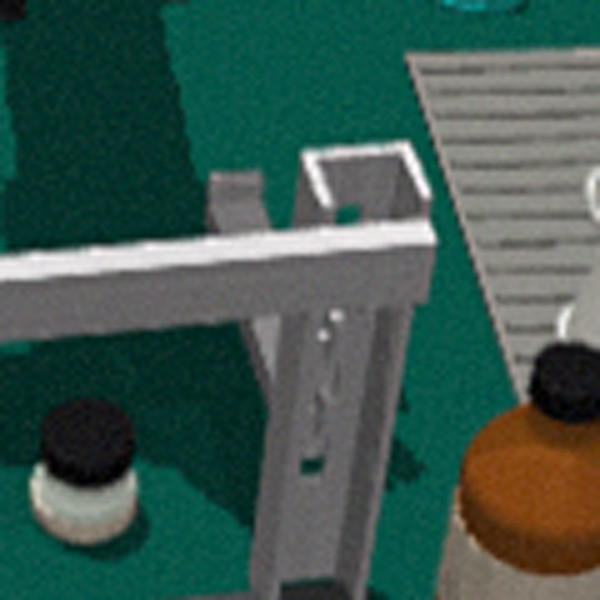

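The left bracket hangs with tabs in the slots around (325,330) and (318,400); the bottom slot at (312,465) is empty, as it should be. Now the right bracket.

Request:
move_arm:
  targets:
    - [[-0.001,0.003,0.014,-0.02,-0.03,-0.02,0.7],[-0.001,0.003,0.014,-0.024,-0.034,-0.024,0.7],[-0.001,0.003,0.014,-0.024,-0.034,-0.024,0.7],[-0.001,0.003,0.014,-0.024,-0.034,-0.024,0.7],[0,0,0,0,0,0,0.7]]

```text
clock: 11.6
tool_pos: [0.4348, -0.1149, 0.0942]
eef_rot: [0.626, 0.78, -0.006, -0.002]
contact_force: [0.1, 0.4, 0.4]
opening: 0.699
```

Request:
move_arm:
  targets:
    - [[0,0,0,0,0,0,0.7],[0,0,0,0,0,0,0.7]]

```text
clock: 11.8
tool_pos: [0.4358, -0.1148, 0.0939]
eef_rot: [0.626, 0.779, -0.006, -0.002]
contact_force: [0.2, -0.0, -0.3]
opening: 0.705
```

```bash
python3 -c "
from h import *
go(.4286,-.1277,.06,1.5708+.2315)"
```

```text
turn [ 0.0067 -0.0111  0.0146] shift [-0.0072 -0.0129 -0.0339] n>=0.7 F [ 0.2 -0.  -0.3] t 11.8 op 0.705
```

Request:
move_arm:
  targets:
    - [[0.007,-0.011,0.014,-0.007,-0.013,-0.01,0.7],[0,0,0,0,0,-0.02,0.7],[0,0,0,0,0,0,0.7],[0,0,0,0,0,0,0.7]]

```text
clock: 12.2
tool_pos: [0.4361, -0.1236, 0.0653]
eef_rot: [0.618, 0.786, 0.005, 0.004]
contact_force: [-0.0, -0.2, -0.9]
opening: 0.7
```

```bash
python3 -c "
from h import *
go(.4286,-.1277,.014,1.5708+.2315)"
```

```text
turn [-0.0035  0.012  -0.007 ] shift [-0.0075 -0.0041 -0.0513] n>=1.0 F [-0.  -0.2 -0.9] t 12.2 op 0.7
```

Request:
move_arm:
  targets:
    - [[-0.003,0.012,-0.007,-0.007,-0.004,-0.01,0.7],[0,0,0,0,0,-0.02,0.7],[0,0,0,0,0,-0.012,0.7],[0,0,0,0,0,0,0.7],[0,0,0,0,0,0,0.7]]

```text
clock: 12.7
tool_pos: [0.4359, -0.1251, 0.032]
eef_rot: [0.618, 0.786, 0.003, 0.002]
contact_force: [0.2, -0.0, -0.5]
opening: 0.703
```

```bash
python3 -c "
from h import *
go(.4286,-.1277,.014,1.5708+.2315);print(r.get_state()['q'])"
```

```text
turn [-0.0021  0.006  -0.0056] shift [-0.0073 -0.0026 -0.018 ] n>=0.4 F [ 0.2 -0.  -0.5] t 12.7 op 0.703
[ 0.22695751  0.90986506 -0.07546595  2.21646991  1.3770119   0.05743876
  0.61213143]
```

Joint 6 is near its limit there, so I grip about 7 mm further forward. That still clears the plate.

Request:
move_arm:
  targets:
    - [[0,0,-0.003,0,-0.002,-0.01,0.7],[0,0,0,0,0,-0.006,0.7],[0,0,0,0,0,0,0.7],[0,0,0,0,0,0,0.7]]

```text
clock: 13.1
tool_pos: [0.4385, -0.1261, 0.0223]
eef_rot: [0.62, 0.785, 0.004, 0.004]
contact_force: [0.8, -0.4, -0.5]
opening: 0.699
```

```bash
python3 -c "
from h import *
go(.436,-.1260,.015,1.5708+.2315)"
```

```text
turn [-0.0016  0.0123 -0.002 ] shift [-0.0025  0.0001 -0.0073] n>=0.2 F [ 0.8 -0.4 -0.5] t 13.1 op 0.699
```

Request:
move_arm:
  targets:
    - [[0,0.006,0,0,0,-0.006,0.7],[0,0,0,0,0,-0.004,0.7],[0,0,0,0,0,-0.001,0.7],[0,0,0,0,0,0,0.7]]

```text
clock: 13.5
tool_pos: [0.4392, -0.1261, 0.0115]
eef_rot: [0.62, 0.785, 0.002, 0.003]
contact_force: [-0.4, -0.1, 0.6]
opening: 0.701
```

```bash
python3 -c "
from h import *
go(.436,-.1260,.015,1.5708+.2315);print(r.get_state()['q'])"
```

```text
turn [-0.0006  0.0073 -0.0021] shift [-0.0032  0.0001  0.0035] n>=0.1 F [-0.4 -0.1  0.6] t 13.5 op 0.701
[ 0.30079537  0.95733415 -0.19525289  2.20253595  1.67340881  0.15823535
  0.31820919]
```

Request:
move_arm:
  targets:
    - [[0,0.007,-0.002,-0.005,-0.0005,0.0025,0.7],[0,0,0,0,0,0,0.7],[0,0,0,0,0,0,0.7]]

```text
clock: 13.8
tool_pos: [0.4335, -0.1265, 0.0143]
eef_rot: [0.621, 0.784, 0.0, -0.001]
contact_force: [0.3, 1.3, -0.7]
opening: 0.702
```

```bash
python3 -c "
from h import *
go(.436,-.1260,.014,1.5708+.2315)"
```

```text
turn [-0.0007 -0.0008  0.0002] shift [ 0.0025  0.0005 -0.0003] n>=0.1 F [ 0.3  1.3 -0.7] t 13.8 op 0.702
```

Request:
move_arm:
  targets:
    - [[0,0,0,0,0,0,0.15],[0,0,0,0,0,0,0.15],[0,0,0,0,0,0,0.15],[0,0,0,0,0,0,0.15],[0,0,0,0,0,0,0.15]]
  force: 60

```text
clock: 14.3
tool_pos: [0.4336, -0.1265, 0.0144]
eef_rot: [0.621, 0.784, 0.0, -0.0]
contact_force: [-0.9, -2.1, -0.7]
opening: 0.272
```

Request:
move_arm:
  targets:
    - [[0,0,0,0,0,0,0.15],[0,0,0,0,0,0,0.15],[0,0,0,0,0,0,0.15]]

```text
clock: 14.6
tool_pos: [0.4336, -0.1265, 0.0144]
eef_rot: [0.621, 0.784, 0.0, -0.0]
contact_force: [-0.5, -0.1, -0.7]
opening: 0.264
```

Request:
move_arm:
  targets:
    - [[0,0,0,0,0,0.02,0.15],[0,0,0,0,0,0.03,0.15],[0,0,0,0,0,0.03,0.15],[0,0,0,0,0,0,0.15],[0,0,0,0,0,0,0.15]]

```text
clock: 15.1
tool_pos: [0.4329, -0.1279, 0.0744]
eef_rot: [0.62, 0.784, -0.003, -0.0]
contact_force: [0.7, -0.3, -2.9]
opening: 0.26
```

```bash
python3 -c "
from h import *
go(.6326,-.10,.10,1.5708+.096)"
```

```text
turn [ 0.0034 -0.0043 -0.136 ] shift [0.1997 0.0279 0.0256] n>=4.1 F [ 0.7 -0.3 -2.9] t 15.1 op 0.26
```

Request:
move_arm:
  targets:
    - [[0.001,-0.001,-0.027,0.038,0.005,0.005,0.15],[0.001,-0.001,-0.027,0.041,0.006,0.005,0.15],[0.001,-0.001,-0.027,0.041,0.006,0.006,0.15],[0,-0.001,-0.027,0.041,0.006,0.006,0.15],[0,0,-0.027,0.035,0.005,0.004,0.15]]

```text
clock: 15.6
tool_pos: [0.6227, -0.1047, 0.0925]
eef_rot: [0.675, 0.738, -0.011, -0.006]
contact_force: [-0.0, 0.9, -2.4]
opening: 0.267
```

Request:
move_arm:
  targets:
    - [[0,0,0,0,0,0,0.15],[0,0,0,0,0,0,0.15],[0,0,0,0,0,0,0.15]]

```text
clock: 15.9
tool_pos: [0.6256, -0.1039, 0.0872]
eef_rot: [0.674, 0.738, -0.012, -0.005]
contact_force: [0.3, -0.2, -2.8]
opening: 0.261
```

```bash
python3 -c "
from h import *
go(.650,-.0988,.0964,1.5708+.096)
t=np.load('pics/top0.npy',allow_pickle=True).item()
print(px2w(t,121,381,.14),px2w(t,125,365,.14),px2w(t,150,222,.15))"
```

```text
turn [ 0.0122 -0.0237  0.0059] shift [0.0244 0.0051 0.0092] n>=0.5 F [ 0.3 -0.2 -2.8] t 15.9 op 0.261
[ 0.79270079 -0.16693639  0.14      ] [ 0.78318955 -0.13177152  0.14      ] [0.72351237 0.17714365 0.15      ]
```

Request:
move_arm:
  targets:
    - [[0.012,-0.024,0.006,0.014,0.003,0.006,0.15],[0,0,0,0.008,0.002,0.002,0.15],[0,0,0,0,0,0,0.15],[0,0,0,0,0,0,0.15]]

```text
clock: 16.3
tool_pos: [0.6459, -0.1001, 0.0941]
eef_rot: [0.672, 0.741, -0.002, -0.0]
contact_force: [-0.6, -0.1, -2.5]
opening: 0.264
```

```bash
python3 -c "
from h import *
go(.6549,-.0983,.0964,1.5708+.096)"
```

```text
turn [ 0.0023 -0.0028 -0.0013] shift [0.009  0.0018 0.0023] n>=0.2 F [-0.6 -0.1 -2.5] t 16.3 op 0.264
```

Request:
move_arm:
  targets:
    - [[0.002,-0.003,-0.001,0.007,0.0015,0.002,0.15],[0,0,0,0,0,0.0005,0.15],[0,0,0,0,0,0,0.15]]

```text
clock: 16.6
tool_pos: [0.6532, -0.0989, 0.097]
eef_rot: [0.672, 0.74, -0.0, 0.0]
contact_force: [0.4, -0.6, -2.2]
opening: 0.266
```

```bash
python3 -c "
from ov import *
go(.6549,-.0983,.0964,1.5708+.096)
s=r.snapshot('scene');draw(s,'j1.png',(245,335,245,335),6.6,off=.0212,dz=.0144)"
```

```text
turn [0.0005 0.0003 0.    ] shift [ 0.0017  0.0006 -0.0006] n>=0.0 F [ 0.4 -0.6 -2.2] t 16.6 op 0.266
tab 0.7068880987520653 -0.09365764773787351 0.11268068149383581 yaw 0.09602778842368176
```

View pics/j1.png

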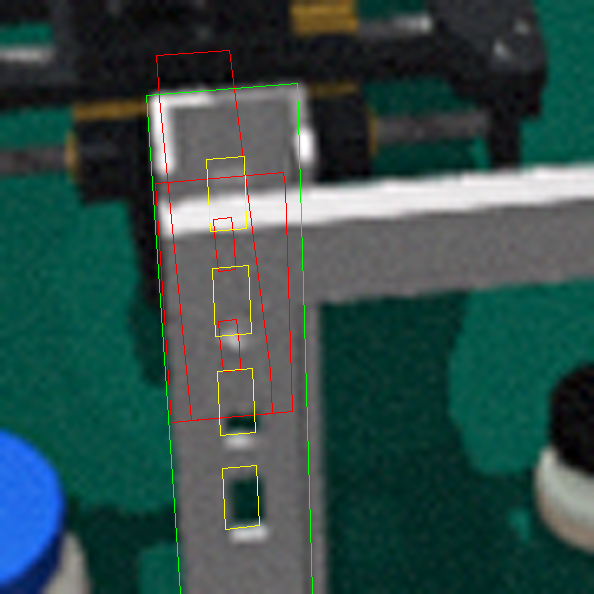

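Request:
move_arm:
  targets:
    - [[0,0,0,0.008,0.0012,0,0.15],[0,0,0,0.005,0.0005,0,0.15],[0,0,0,0.003,0.0003,0.0003,0.15],[0,0,0,0,0,0,0.15]]

```text
clock: 17.05
tool_pos: [0.6708, -0.0966, 0.0973]
eef_rot: [0.672, 0.74, 0.0, 0.0]
contact_force: [-0.2, 0.5, -2.1]
opening: 0.267
```

```bash
python3 -c "
from ov import *
go(.6768,-.0962,.0964,1.667)"
```

```text
turn [0.0003 0.0007 0.0002] shift [ 0.006   0.0004 -0.0009] n>=0.1 F [-0.2  0.5 -2.1] t 17.05 op 0.267
```

Request:
move_arm:
  targets:
    - [[0,0,0,0.003,0.0003,0,0.15],[0,0,0,0.002,0.0002,0,0.15],[0,0,0,0.0015,0,0,0.15],[0,0,0,0.001,0,0,0.15]]

```text
clock: 17.45
tool_pos: [0.6777, -0.0962, 0.0969]
eef_rot: [0.672, 0.74, -0.001, -0.001]
contact_force: [-3.3, -0.8, -1.4]
opening: 0.264
```

```bash
python3 -c "
from ov import *
go(.6768,-.0962,.0964,1.667)"
```

```text
turn [ 0.0008 -0.0021 -0.0002] shift [-0.0009 -0.     -0.0005] n>=0.0 F [-3.3 -0.8 -1.4] t 17.45 op 0.264
```

The plate is on the face, at the same x offset as the first bracket. Now down.

Request:
move_arm:
  targets:
    - [[0,-0.002,0,0.001,0,-0.003,0.15],[0,0,0,0.0005,0,-0.003,0.15],[0,0,0,0.0005,0,-0.003,0.15],[0,0,0,0,0,-0.002,0.15]]

```text
clock: 17.85
tool_pos: [0.6777, -0.0967, 0.0847]
eef_rot: [0.672, 0.74, -0.002, -0.001]
contact_force: [-1.1, -0.4, -2.0]
opening: 0.272
```

Request:
move_arm:
  targets:
    - [[0,0,0,0,0,-0.002,0.15],[0,0,0,0,0,-0.002,0.15]]

```text
clock: 18.05
tool_pos: [0.6776, -0.0967, 0.0829]
eef_rot: [0.672, 0.74, -0.003, -0.001]
contact_force: [-8.7, -0.7, 15.9]
opening: 0.266
```

```bash
python3 -c "
from ov import *
go(.6768,-.0962,.0834,1.667)"
```

```text
turn [ 0.0028 -0.0044  0.    ] shift [-0.0008  0.0005  0.0005] n>=0.0 F [-8.7 -0.7 15.9] t 18.05 op 0.266
```

Request:
move_arm:
  targets:
    - [[0,0,0,0,0,0,0.6],[0,0,0,0,0,0,0.6],[0,0,0,0,0,0,0.6],[0,0,0,0,0,0,0.6],[0,0,0,0,0,0,0.6]]

```text
clock: 18.55
tool_pos: [0.6818, -0.096, 0.0849]
eef_rot: [0.673, 0.74, 0.001, 0.002]
contact_force: [-0.2, 0.0, -0.3]
opening: 0.594
```

Request:
move_arm:
  targets:
    - [[0,0,0,-0.001,0,0.02,0.6],[0,0,0,-0.01,0,0.04,0.6],[0,0,0,-0.03,-0.02,0.02,0.6],[0,0,0,-0.03,-0.04,0,0.6],[0,0,0,-0.03,-0.04,0,0.6]]

```text
clock: 19.05
tool_pos: [0.5838, -0.1872, 0.1736]
eef_rot: [0.667, 0.745, 0.007, 0.004]
contact_force: [0.1, -1.3, -0.5]
opening: 0.599
```

Request:
move_arm:
  targets:
    - [[0,0,0,-0.03,-0.04,-0.01,0.6],[0,0,0,-0.03,-0.035,-0.01,0.6],[0,0,0,-0.02,-0.02,-0.01,0.6],[0,0,0,0,0,0,0.6],[0,0,0,0,0,0,0.6]]

```text
clock: 19.55
tool_pos: [0.498, -0.2939, 0.1508]
eef_rot: [0.672, 0.741, 0.005, 0.009]
contact_force: [0.2, 0.1, 0.2]
opening: 0.597
```

```bash
python3 -c "
from h import *
s=r.snapshot('top');m=nong(s)
print(fit([(s,m,(235,315,385,515))],SH,[.461,-.343,.077]))
go(.461,-.343,.09,1.648)
s2=r.snapshot('scene')
a=s['frame'][110:230,200:420];b=s2['frame'][220:340,230:450]
o=np.vstack([cv2.resize(a,None,fx=2.4,fy=2.4,interpolation=2),cv2.resize(b,None,fx=2.4,fy=2.4,interpolation=2)])
cv2.imwrite('pics/k1.png',o[:,:,::-1])"
```

```text
(array([ 0.4596441 , -0.34152904,  0.06900317]), np.float64(1.2604931231895629))
turn [ 0.0058  0.0203 -0.0211] shift [-0.0369 -0.049  -0.0607] n>=1.7 F [-0.5 -0.9  0.1] t 19.6 op 0.601
```

View pics/k1.png

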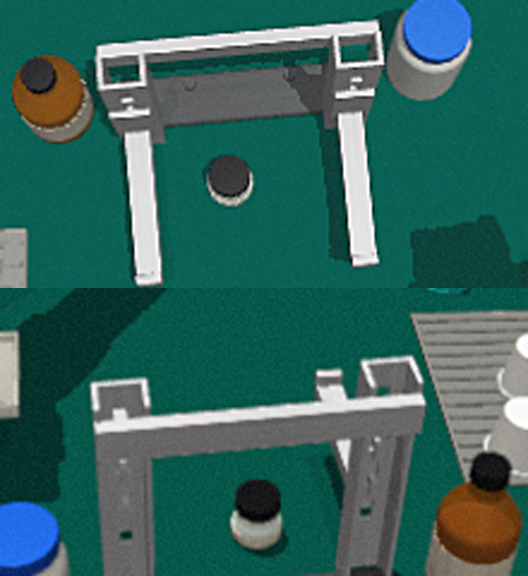

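Both brackets hang in the second and third slots, with the bottom slots empty at about (125,535) and (365,512). Next the shelf.

Request:
move_arm:
  targets:
    - [[0.003,0.01,-0.01,-0.018,-0.024,-0.03,0.6],[0.003,0.01,-0.01,-0.014,-0.02,-0.025,0.6],[0,0,0,0,0,0,0.6],[0,0,0,0,0,0,0.6]]

```text
clock: 20.05
tool_pos: [0.4762, -0.3307, 0.0988]
eef_rot: [0.674, 0.739, 0.006, 0.004]
contact_force: [0.3, 0.6, 0.1]
opening: 0.599
```

```bash
python3 -c "
from h import *
go(.461,-.343,.06,1.648)"
```

```text
turn [-0.0024  0.0138 -0.0146] shift [-0.0152 -0.0123 -0.0388] n>=0.9 F [0.3 0.6 0.1] t 20.05 op 0.599
```

Request:
move_arm:
  targets:
    - [[-0.002,0.014,-0.014,-0.015,-0.012,-0.01,0.6],[0,0,0,0,0,-0.02,0.6],[0,0,0,0,0,0,0.6],[0,0,0,0,0,0,0.6]]

```text
clock: 20.45
tool_pos: [0.4652, -0.3402, 0.0718]
eef_rot: [0.677, 0.736, 0.002, 0.002]
contact_force: [-0.2, 0.2, -0.5]
opening: 0.602
```

```bash
python3 -c "
from h import *
go(.461,-.343,.023,1.648)"
```

```text
turn [ 0.001   0.0057 -0.0062] shift [-0.0042 -0.0028 -0.0488] n>=1.0 F [-0.2  0.2 -0.5] t 20.45 op 0.602
```

Request:
move_arm:
  targets:
    - [[0.001,0.006,-0.006,-0.004,-0.003,-0.015,0.6],[0,0,0,0,0,-0.015,0.6],[0,0,0,0,0,-0.012,0.6],[0,0,0,0,0,0,0.6],[0,0,0,0,0,0,0.6]]

```text
clock: 20.95
tool_pos: [0.4617, -0.3432, 0.0276]
eef_rot: [0.679, 0.734, -0.0, 0.001]
contact_force: [-0.2, -0.2, 0.2]
opening: 0.605
```

```bash
python3 -c "
from h import *
go(.461,-.343,.023,1.648)"
```

```text
turn [ 0.0007  0.0008 -0.0004] shift [-0.0007  0.0002 -0.0046] n>=0.1 F [-0.2 -0.2  0.2] t 20.95 op 0.605
```

Request:
move_arm:
  targets:
    - [[0,0,0,0,0,-0.004,0.05],[0,0,0,0,0,0,0.05],[0,0,0,0,0,0,0.05],[0,0,0,0,0,0,0.05],[0,0,0,0,0,0,0.05]]
  force: 60

```text
clock: 21.45
tool_pos: [0.4625, -0.3433, 0.0242]
eef_rot: [0.679, 0.734, 0.0, 0.001]
contact_force: [-0.0, -0.3, -0.4]
opening: 0.17
```

Request:
move_arm:
  targets:
    - [[0,0,0,0,0,0,0.05],[0,0,0,0,0,0,0.05],[0,0,0,0,0,0,0.05],[0,0,0,0,0,0,0.05]]

```text
clock: 21.85
tool_pos: [0.4625, -0.3432, 0.0242]
eef_rot: [0.679, 0.734, 0.0, 0.001]
contact_force: [-0.2, 1.0, -0.4]
opening: 0.128
```

Request:
move_arm:
  targets:
    - [[0,0,0,0,0,0.02,0.05],[0,0,0,0,0,0.03,0.05],[0,0,0,0,0,0.04,0.05],[0,0,0,0,0,0.04,0.05],[0,0,0,0,0,0.01,0.05]]

```text
clock: 22.35
tool_pos: [0.4571, -0.3414, 0.1634]
eef_rot: [0.679, 0.734, -0.001, -0.005]
contact_force: [1.4, -0.3, -4.9]
opening: 0.127
```

```bash
python3 -c "
from h import *
go(.6479,.0014,.17,1.667)"
```

```text
turn [-0.0046 -0.0095  0.0179] shift [0.1908 0.3428 0.0066] n>=7.8 F [ 1.4 -0.3 -4.9] t 22.35 op 0.127
```

Request:
move_arm:
  targets:
    - [[-0.001,-0.002,0.002,0.01,0.03,0.001,0.05],[-0.001,-0.002,0.002,0.012,0.035,0.001,0.05],[-0.001,-0.002,0.002,0.012,0.035,0.001,0.05],[-0.001,-0.002,0.002,0.012,0.035,0.001,0.05],[0,0,0.002,0.012,0.035,0.001,0.05]]

```text
clock: 22.85
tool_pos: [0.5089, -0.1762, 0.1632]
eef_rot: [0.682, 0.731, -0.006, -0.002]
contact_force: [1.0, -0.4, -5.0]
opening: 0.132
```

Request:
move_arm:
  targets:
    - [[0,0,0.002,0.012,0.035,0.001,0.05],[0,0,0.002,0.012,0.035,0.001,0.05],[0,0,0.002,0.012,0.035,0.001,0.05],[0,0,0,0,0.02,0.001,0.05],[0,0,0,0,0,0,0.05]]

```text
clock: 23.35
tool_pos: [0.543, -0.0394, 0.1603]
eef_rot: [0.676, 0.736, -0.007, -0.007]
contact_force: [0.1, 0.5, -4.9]
opening: 0.133
```

```bash
python3 -c "
from h import *
go(.60,.0014,.16,1.667)"
```

```text
turn [ 0.0005 -0.0204  0.0112] shift [ 0.057   0.0408 -0.0003] n>=1.4 F [ 0.1  0.5 -4.9] t 23.35 op 0.133
```

Request:
move_arm:
  targets:
    - [[0,-0.007,0.004,0.02,0.014,0.001,0.05],[0,-0.007,0.004,0.02,0.014,0.001,0.05],[0,-0.006,0.003,0.017,0.012,0.001,0.05],[0,0,0,0,0,0,0.05],[0,0,0,0,0,0,0.05]]

```text
clock: 23.85
tool_pos: [0.596, -0.0063, 0.1555]
eef_rot: [0.674, 0.739, -0.009, -0.002]
contact_force: [-0.8, -0.6, -4.3]
opening: 0.128
```

```bash
python3 -c "
from h import *
go(.648,.0014,.15,1.667)"
```

```text
turn [ 0.0098 -0.0152  0.004 ] shift [ 0.052   0.0077 -0.0055] n>=1.1 F [-0.8 -0.6 -4.3] t 23.85 op 0.128
```

Request:
move_arm:
  targets:
    - [[0.005,-0.008,0.002,0.02,0.003,0.001,0.05],[0.005,-0.008,0.002,0.02,0.003,0.001,0.05],[0,0,0,0.004,0.001,0.001,0.05],[0,0,0,0,0,0,0.05],[0,0,0,0,0,0,0.05]]

```text
clock: 24.35
tool_pos: [0.6338, -0.0082, 0.1536]
eef_rot: [0.674, 0.738, -0.007, -0.002]
contact_force: [-0.1, -0.9, -4.6]
opening: 0.13
```

```bash
python3 -c "
from h import *
go(.650,.0014,.13,1.667)"
```

```text
turn [ 0.0084 -0.0131  0.0056] shift [ 0.0162  0.0096 -0.0236] n>=0.6 F [-0.1 -0.9 -4.6] t 24.35 op 0.13
```

Request:
move_arm:
  targets:
    - [[0.008,-0.013,0.005,0.01,0.006,-0.005,0.05],[0.003,-0.004,0.002,0.004,0.005,-0.005,0.05],[0,0,0,0,0,0,0.05],[0,0,0,0,0,0,0.05]]

```text
clock: 24.75
tool_pos: [0.6464, 0.0029, 0.142]
eef_rot: [0.671, 0.741, 0.001, -0.0]
contact_force: [-0.6, 0.6, -4.3]
opening: 0.128
```

```bash
python3 -c "
from h import *
go(.650,.0014,.13,1.667)"
```

```text
turn [-0.0022  0.0019 -0.0026] shift [ 0.0036 -0.0015 -0.012 ] n>=0.3 F [-0.6  0.6 -4.3] t 24.75 op 0.128
```

Request:
move_arm:
  targets:
    - [[-0.002,0.002,-0.002,0.003,-0.001,-0.006,0.05],[0,0,0,0,0,-0.008,0.05],[0,0,0,0,0,-0.006,0.05],[0,0,0,0,0,-0.003,0.05]]

```text
clock: 25.15
tool_pos: [0.6496, 0.0019, 0.1174]
eef_rot: [0.672, 0.741, -0.0, 0.0]
contact_force: [-0.1, -0.0, -4.6]
opening: 0.131
```

```bash
python3 -c "
from h import *
go(.650,.0014,.1122,1.667)"
```

```text
turn [ 0.0003 -0.0001 -0.0006] shift [ 0.0004 -0.0005 -0.0052] n>=0.1 F [-0.1 -0.  -4.6] t 25.15 op 0.131
```

Request:
move_arm:
  targets:
    - [[0,0,0,0,0,-0.003,0.05],[0,0,0,0,0,-0.002,0.05],[0,0,0,0,0,-0.001,0.05],[0,0,0,0,0,0,0.05]]

```text
clock: 25.55
tool_pos: [0.6492, 0.0017, 0.1118]
eef_rot: [0.672, 0.74, -0.001, 0.0]
contact_force: [-0.7, 0.1, -2.2]
opening: 0.131
```

```bash
python3 -c "
from h import *
go(.650,.0014,.1122,1.667)"
```

```text
turn [ 0.0011 -0.0007 -0.0005] shift [ 0.0008 -0.0003  0.0004] n>=0.0 F [-0.7  0.1 -2.2] t 25.55 op 0.131
```

Request:
move_arm:
  targets:
    - [[0,0,0,0,0,-0.001,0.05],[0,0,0,0,0,0,0.5],[0,0,0,0,0,0,0.5],[0,0,0,0,0,0,0.5],[0,0,0,0,0,0,0.5]]

```text
clock: 26.05
tool_pos: [0.6516, 0.0026, 0.1126]
eef_rot: [0.672, 0.74, 0.002, 0.002]
contact_force: [-0.6, 0.3, -1.1]
opening: 0.467
```

Request:
move_arm:
  targets:
    - [[0,0,0,0,0,0,0.5],[0,0,0,0,0,0.01,0.5],[0,0,0,0,0,0.03,0.5],[0,0,0,0,0,0.04,0.5],[0,0,0,-0.02,0,0.03,0.9]]

```text
clock: 26.55
tool_pos: [0.6303, 0.0023, 0.2228]
eef_rot: [0.672, 0.74, 0.0, -0.001]
contact_force: [0.1, -0.0, 0.9]
opening: 0.569
```

Request:
move_arm:
  targets:
    - [[0,0,0,-0.03,0,0.01,0.9],[0,0,0,-0.04,0,0,0.9],[0,0,0,-0.04,0,0,0.9],[0,0,0,0,0,0,0.9]]

```text
clock: 26.95
tool_pos: [0.517, 0.0039, 0.241]
eef_rot: [0.672, 0.741, 0.004, 0.003]
contact_force: [0.7, 0.4, -0.2]
opening: 0.896
```

```bash
cat >> h.py <<'E'
_a=np.linspace(0,2*np.pi,40)
def beak(z): return [np.r_[np.c_[.032*np.cos(_a),.032*np.sin(_a),0*_a+z],np.c_[.022*np.cos(_a),.022*np.sin(_a),0*_a+z+.054]]]
def beakers():
    s=r.snapshot("top");f=s["frame"];hsv=cv2.cvtColor(f,cv2.COLOR_RGB2HSV)
    m=((f.min(2)>168)&(hsv[...,1]<40)).astype(float);out=[]
    n,_,st,ce=cv2.connectedComponentsWithStats((m*255).astype(np.uint8))
    for i in range(1,n):
        c,w=ce[i],st[i]
        if 100<c[0]<235 and 190<c[1]<340 and 250<w[4]<1200:
            p=px2w(s,c[1],c[0],.035);a,b=int(c[1]),int(c[0])
            x,e=fit([(s,m,(a-26,a+26,b-26,b+26))],[np.array(q) for q in beak(.004)],[p[0],p[1],0])
            out.append((np.round(x[:2],4).tolist(),round(e,2),int(w[4])))
    print("beakers",out);return s
E
python3 -c "
from h import *
s=beakers()
go(.60,.27,.15,1.667);print(r.get_state()['q'])
s2=r.snapshot('scene')
a=s['frame'][110:340,110:400];b=s2['frame'][200:360,220:510]
o=np.vstack([a,b]);cv2.imwrite('pics/l1.png',cv2.resize(o,None,fx=1.53,fy=1.53,interpolation=2)[:,:,::-1])"
```

```text
beakers [([0.5855, 0.2825], np.float64(0.71), 316), ([0.4866, 0.3203], np.float64(0.73), 372), ([0.3984, 0.3785], np.float64(0.77), 366)]
turn [-0.003   0.0142  0.0001] shift [ 0.0792  0.2658 -0.0916] n>=5.8 F [-0.3  0.8  0.7] t 27.0 op 0.898
[ 0.33735308  0.63509973 -0.70808893  1.88428719  0.56050309  0.81412284
  0.99998048]
```

View pics/l1.png

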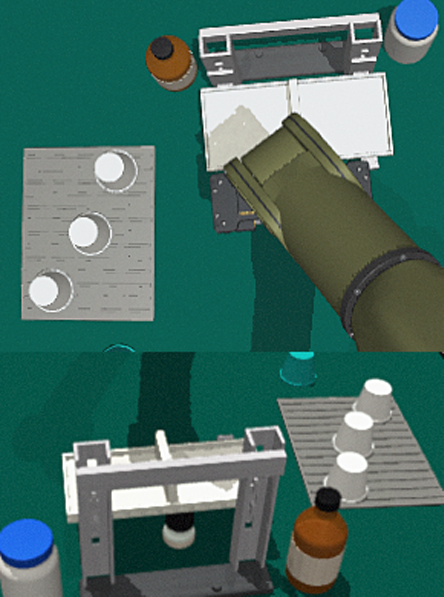

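The shelf lies on both brackets: its floor is at pixels (200-390, 80-165) in the upper half, with the partition centred. The three beakers are unchanged. Next I take the closed-end discs for the beaker positions.

```bash
cat >> h.py <<'E'
def beakers():
    s=r.snapshot("top");f=s["frame"];m=(f.min(2)>168).astype(np.uint8)
    n,_,st,ce=cv2.connectedComponentsWithStats(m)
    for i in range(1,n):
        c,w=ce[i],st[i]
        if 100<c[0]<235 and 190<c[1]<340 and 150<w[4]<1200: print("beaker",np.round(px2w(s,c[1],c[0],.058)[:2],4),w[2:5],np.round(c))
    return s
E
python3 -c "
from h import *
beakers();go(.58,.275,.12,1.667)"
```

```text
beaker [0.5839 0.2835] [ 19  25 314] [181. 219.]
beaker [0.4858 0.3151] [ 28  28 370] [166. 262.]
beaker [0.398  0.3731] [ 29  28 365] [140. 300.]
turn [-0.005   0.0177  0.0025] shift [ 0.0556  0.2705 -0.1215] n>=6.0 F [ 0.5  0.4 -0.3] t 27.1 op 0.902
```

```bash
sed -i 's/m=(f.min(2)>168).astype(np.uint8)$/m=cv2.morphologyEx((f.min(2)>168).astype(np.uint8),cv2.MORPH_OPEN,cv2.getStructuringElement(2,(11,11)))/' h.py
python3 -c "
from h import *
beakers();go(.584,.278,.12,1.667)"
```

```text
beaker [0.5849 0.2829] [ 19  19 292] [181. 219.]
beaker [0.4881 0.3195] [ 19  19 293] [164. 261.]
beaker [0.3996 0.3785] [ 19  20 291] [138. 300.]
turn [-0.0055  0.0176  0.0029] shift [ 0.0591  0.2735 -0.1212] n>=6.1 F [0.3 0.4 0.2] t 27.15 op 0.901
```

Request:
move_arm:
  targets:
    - [[-0.001,0.004,0,0.008,0.034,-0.01,0.95],[-0.001,0.004,0,0.009,0.04,-0.01,0.95],[-0.001,0.004,0,0.009,0.04,-0.015,0.95],[-0.001,0.004,0,0.009,0.04,-0.015,0.95],[0,0,0,0.009,0.04,-0.015,0.95]]

```text
clock: 27.65
tool_pos: [0.5799, 0.1976, 0.1745]
eef_rot: [0.681, 0.732, 0.003, 0.004]
contact_force: [0.5, -0.4, 0.4]
opening: 0.949
```

Request:
move_arm:
  targets:
    - [[0,0,0,0.009,0.04,-0.02,0.95],[0,0,0,0.005,0.03,-0.02,0.95],[0,0,0,0,0,-0.01,0.95],[0,0,0,0,0,0,0.95],[0,0,0,0,0,0,0.95]]

```text
clock: 28.15
tool_pos: [0.5981, 0.2814, 0.1184]
eef_rot: [0.68, 0.733, 0.006, 0.002]
contact_force: [0.0, -0.5, 0.6]
opening: 0.95
```

```bash
python3 -c "
from h import *
go(.585,.283,.09,1.667)"
```

```text
turn [-0.0072  0.0114  0.0215] shift [-0.0131  0.0016 -0.0284] n>=0.6 F [ 0.  -0.5  0.6] t 28.15 op 0.95
```

Request:
move_arm:
  targets:
    - [[-0.007,0.011,0.021,-0.013,0.002,-0.015,0.95],[0,0,0,0,0,-0.012,0.95],[0,0,0,0,0,0,0.95],[0,0,0,0,0,0,0.95]]

```text
clock: 28.55
tool_pos: [0.5859, 0.279, 0.0906]
eef_rot: [0.674, 0.739, -0.0, 0.001]
contact_force: [-0.3, 0.6, 1.0]
opening: 0.949
```

```bash
python3 -c "
from h import *
go(.585,.283,.023,1.667)"
```

```text
turn [0.0025 0.0014 0.0041] shift [-0.0009  0.004  -0.0676] n>=1.4 F [-0.3  0.6  1. ] t 28.55 op 0.949
```

Request:
move_arm:
  targets:
    - [[0.002,0.001,0.004,-0.001,0.004,-0.015,0.95],[0,0,0,0,0,-0.022,0.95],[0,0,0,0,0,-0.022,0.95],[0,0,0,0,0,-0.008,0.95],[0,0,0,0,0,0,0.95]]

```text
clock: 29.05
tool_pos: [0.5862, 0.2833, 0.0207]
eef_rot: [0.673, 0.74, 0.002, 0.001]
contact_force: [-0.6, 0.1, -0.3]
opening: 0.949
```

```bash
python3 -c "
from h import *
go(.585,.283,.023,1.667)"
```

```text
turn [-0.0016  0.0034  0.0013] shift [-0.0012 -0.0003  0.0023] n>=0.1 F [-0.6  0.1 -0.3] t 29.05 op 0.949
```

Request:
move_arm:
  targets:
    - [[0,0,0,-0.001,0,0.002,0.4],[0,0,0,0,0,0,0.4],[0,0,0,0,0,0,0.4],[0,0,0,0,0,0,0.4],[0,0,0,0,0,0,0.4]]
  force: 12

```text
clock: 29.55
tool_pos: [0.5867, 0.2845, 0.0259]
eef_rot: [0.673, 0.74, 0.004, 0.001]
contact_force: [0.4, -1.4, -0.6]
opening: 0.663
```

Request:
move_arm:
  targets:
    - [[0,0,0,0,0,0,0.4],[0,0,0,0,0,0,0.4]]

```text
clock: 29.75
tool_pos: [0.5869, 0.2846, 0.0263]
eef_rot: [0.673, 0.74, 0.004, 0.001]
contact_force: [0.0, 0.6, -1.0]
opening: 0.662
```

Request:
move_arm:
  targets:
    - [[0,0,0,0,0,0.02,0.4],[0,0,0,0,0,0.03,0.4],[0,0,0,0,0,0.04,0.4],[0,0,0,0,0,0.04,0.4],[0,0,0,0,0,0.02,0.4]]

```text
clock: 30.25
tool_pos: [0.5834, 0.2822, 0.1768]
eef_rot: [0.672, 0.74, -0.0, -0.0]
contact_force: [0.5, 0.7, -0.6]
opening: 0.664
```

```bash
python3 -c "
from h import *
go(.6413,.0714,.17,1.667)"
```

```text
turn [ 0.0006 -0.0007  0.0005] shift [ 0.0579 -0.2108 -0.0068] n>=4.4 F [ 0.5  0.7 -0.6] t 30.25 op 0.664
```

Request:
move_arm:
  targets:
    - [[0,0,0,0.008,-0.03,0,0.4],[0,0,0,0.01,-0.037,0,0.4],[0,0,0,0.011,-0.04,0,0.4],[0,0,0,0.011,-0.04,0.001,0.4],[0,0,0,0.009,-0.03,0.001,0.4]]

```text
clock: 30.75
tool_pos: [0.6323, 0.1097, 0.1854]
eef_rot: [0.668, 0.745, 0.006, -0.001]
contact_force: [0.6, -0.3, -0.7]
opening: 0.663
```

Request:
move_arm:
  targets:
    - [[0,0,0,0,0,0,0.4],[0,0,0,0,0,0,0.4]]

```text
clock: 30.95
tool_pos: [0.6338, 0.1022, 0.1848]
eef_rot: [0.671, 0.741, 0.004, 0.001]
contact_force: [-0.4, 0.7, -1.0]
opening: 0.664
```

```bash
python3 -c "
from h import *
go(.6413,.0714,.15,1.667)"
```

```text
turn [-0.0056  0.0071 -0.0027] shift [ 0.0075 -0.0308 -0.0348] n>=0.9 F [-0.4  0.7 -1. ] t 30.95 op 0.664
```

Request:
move_arm:
  targets:
    - [[-0.005,0.007,-0.003,0.004,-0.018,-0.01,0.4],[0,0,0,0.003,-0.013,-0.015,0.4],[0,0,0,0,0,-0.005,0.4],[0,0,0,0,0,0,0.4]]

```text
clock: 31.35
tool_pos: [0.64, 0.0719, 0.1514]
eef_rot: [0.671, 0.742, -0.0, -0.001]
contact_force: [-0.4, 0.3, 0.3]
opening: 0.659
```

```bash
python3 -c "
from h import *
go(.6413,.0714,.116,1.667)"
```

```text
turn [-0.0012 -0.0024 -0.0042] shift [ 0.0013 -0.0005 -0.0354] n>=0.7 F [-0.4  0.3  0.3] t 31.35 op 0.659
```

Request:
move_arm:
  targets:
    - [[-0.001,-0.002,-0.004,0.001,0,-0.012,0.4],[0,0,0,0,0,-0.012,0.4],[0,0,0,0,0,-0.005,0.4],[0,0,0,0,0,-0.002,0.4],[0,0,0,0,0,0,0.4]]

```text
clock: 31.85
tool_pos: [0.6399, 0.075, 0.1168]
eef_rot: [0.671, 0.742, 0.0, -0.001]
contact_force: [-0.4, 0.0, -0.5]
opening: 0.662
```

```bash
python3 -c "
from h import *
go(.6413,.0714,.116,1.667)"
```

```text
turn [-0.002  -0.002  -0.0038] shift [ 0.0014 -0.0036 -0.0008] n>=0.1 F [-0.4  0.  -0.5] t 31.85 op 0.662
```

Request:
move_arm:
  targets:
    - [[0,0,0,0,0,-0.001,0.4],[0,0,0,0,0,-0.0005,0.4],[0,0,0,0,0,0,0.4]]

```text
clock: 32.15
tool_pos: [0.6405, 0.0755, 0.1161]
eef_rot: [0.671, 0.742, 0.001, -0.001]
contact_force: [1.2, -0.3, -0.1]
opening: 0.663
```

Request:
move_arm:
  targets:
    - [[0,0,0,0,0,0,0.83],[0,0,0,0,0,0,0.83],[0,0,0,0,0,0,0.83],[0,0,0,0,0,0,0.83]]

```text
clock: 32.55
tool_pos: [0.6412, 0.0756, 0.1171]
eef_rot: [0.671, 0.742, 0.002, -0.0]
contact_force: [0.9, 0.0, 0.2]
opening: 0.83
```

Request:
move_arm:
  targets:
    - [[0,0,0,0,0,0.02,0.83],[0,0,0,0,0,0.04,0.83],[0,0,0,0,0,0.04,0.95],[0,0,0,-0.03,0.03,0,0.95],[0,0,0,-0.03,0.04,-0.01,0.95]]

```text
clock: 33.05
tool_pos: [0.5845, 0.1393, 0.2099]
eef_rot: [0.677, 0.736, 0.002, 0.002]
contact_force: [0.3, 0.7, 0.1]
opening: 0.946
```

```bash
python3 -c "
from h import *
s=beakers();go(.487,.3195,.1,1.667)"
```

```text
beaker [0.488  0.3195] [ 19  19 291] [164. 261.]
beaker [0.3995 0.3784] [ 19  20 289] [138. 300.]
turn [-0.007  -0.0007 -0.0022] shift [-0.0903  0.17   -0.1092] n>=4.4 F [-4.6  5.2  0.2] t 33.1 op 0.951
```

Request:
move_arm:
  targets:
    - [[-0.002,0,0,-0.015,0.028,-0.015,0.95],[-0.002,0,0,-0.02,0.037,-0.02,0.95],[-0.002,0,0,-0.02,0.037,-0.02,0.95],[0,0,0,-0.02,0.037,-0.02,0.95],[0,0,0,-0.008,0.015,-0.01,0.95]]

```text
clock: 33.6
tool_pos: [0.4922, 0.3088, 0.1242]
eef_rot: [0.672, 0.741, 0.003, 0.001]
contact_force: [-0.3, 0.7, 0.9]
opening: 0.956
```

Request:
move_arm:
  targets:
    - [[0,0,0,0,0,0,0.95],[0,0,0,0,0,0,0.95]]

```text
clock: 33.8
tool_pos: [0.4898, 0.3114, 0.1233]
eef_rot: [0.669, 0.743, 0.002, -0.0]
contact_force: [-0.2, 0.1, -0.1]
opening: 0.951
```

```bash
python3 -c "
from h import *
go(.488,.3195,.08,1.667)"
```

```text
turn [-0.0033  0.0025 -0.0078] shift [-0.0018  0.0081 -0.0433] n>=0.9 F [-0.2  0.1 -0.1] t 33.8 op 0.951
```

Request:
move_arm:
  targets:
    - [[-0.003,0.002,-0.008,-0.002,0.008,-0.01,0.95],[0,0,0,0,0,-0.02,0.95],[0,0,0,0,0,-0.01,0.95],[0,0,0,0,0,0,0.95]]

```text
clock: 34.2
tool_pos: [0.4928, 0.3159, 0.0829]
eef_rot: [0.676, 0.737, 0.002, 0.002]
contact_force: [0.1, -0.5, 1.1]
opening: 0.949
```

```bash
python3 -c "
from h import *
go(.488,.3195,.023,1.667)"
```

```text
turn [0.0003 0.0053 0.0106] shift [-0.0048  0.0036 -0.0599] n>=1.2 F [ 0.1 -0.5  1.1] t 34.2 op 0.949
```

Request:
move_arm:
  targets:
    - [[0,0.005,0.01,-0.005,0.004,-0.01,0.95],[0,0,0,0,0,-0.02,0.95],[0,0,0,0,0,-0.02,0.95],[0,0,0,0,0,-0.008,0.95],[0,0,0,0,0,0,0.95]]

```text
clock: 34.7
tool_pos: [0.4893, 0.3204, 0.0239]
eef_rot: [0.673, 0.739, 0.002, 0.0]
contact_force: [-0.8, 0.0, 0.1]
opening: 0.946
```

```bash
python3 -c "
from h import *
go(.488,.3195,.025,1.667)"
```

```text
turn [-0.0025  0.0026  0.0026] shift [-0.0013 -0.0009  0.0011] n>=0.0 F [-0.8  0.   0.1] t 34.7 op 0.946
```

Request:
move_arm:
  targets:
    - [[-0.002,0.003,0,-0.001,0,0.001,0.4],[0,0,0,0,0,0,0.4],[0,0,0,0,0,0,0.4],[0,0,0,0,0,0,0.4],[0,0,0,0,0,0,0.4]]
  force: 12

```text
clock: 35.2
tool_pos: [0.4894, 0.3216, 0.0278]
eef_rot: [0.673, 0.739, 0.002, -0.0]
contact_force: [0.0, 0.1, -0.4]
opening: 0.657
```

Request:
move_arm:
  targets:
    - [[0,0,0,0,0,0,0.4],[0,0,0,0,0,0,0.4]]

```text
clock: 35.4
tool_pos: [0.4895, 0.3216, 0.0281]
eef_rot: [0.673, 0.739, 0.002, -0.0]
contact_force: [-0.1, 0.2, -1.0]
opening: 0.656
```

Request:
move_arm:
  targets:
    - [[0,0,0,0,0,0.02,0.4],[0,0,0,0,0,0.03,0.4],[0,0,0,0,0,0.04,0.4],[0,0,0,0,0,0.04,0.4],[0,0,0,0,0,0.04,0.4]]

```text
clock: 35.9
tool_pos: [0.4854, 0.3179, 0.1975]
eef_rot: [0.673, 0.74, -0.005, -0.001]
contact_force: [0.3, 0.8, -0.3]
opening: 0.662
```

```bash
python3 -c "
from h import *
go(.6405,.0755,.2,1.667)"
```

```text
turn [ 0.0059 -0.0084  0.0015] shift [ 0.1551 -0.2424  0.0025] n>=5.8 F [ 0.3  0.8 -0.3] t 35.9 op 0.662
```

Request:
move_arm:
  targets:
    - [[0.002,-0.002,0,0.018,-0.028,0.001,0.4],[0.002,-0.002,0,0.026,-0.041,0.001,0.4],[0.002,-0.002,0,0.026,-0.041,0.001,0.4],[0,-0.002,0,0.026,-0.041,0.001,0.4],[0,0,0,0.026,-0.041,0.001,0.4]]

```text
clock: 36.4
tool_pos: [0.6077, 0.1327, 0.2121]
eef_rot: [0.666, 0.746, 0.009, -0.002]
contact_force: [0.1, 1.1, -0.2]
opening: 0.657
```

Request:
move_arm:
  targets:
    - [[0,0,0,0.012,-0.018,0.001,0.4],[0,0,0,0,0,0,0.4],[0,0,0,0,0,0,0.4]]

```text
clock: 36.7
tool_pos: [0.6232, 0.1035, 0.2116]
eef_rot: [0.671, 0.741, 0.007, 0.0]
contact_force: [0.5, 0.3, -1.2]
opening: 0.656
```

```bash
python3 -c "
from h import *
go(.6405,.0755,.185,1.667)"
```

```text
turn [-0.0101  0.0101 -0.0028] shift [ 0.0173 -0.028  -0.0266] n>=0.8 F [ 0.5  0.3 -1.2] t 36.7 op 0.656
```

Request:
move_arm:
  targets:
    - [[-0.01,0.01,-0.003,0.009,-0.014,-0.005,0.4],[0,0,0,0.008,-0.013,-0.008,0.4],[0,0,0,0,0,-0.005,0.4],[0,0,0,0,0,0,0.4],[0,0,0,0,0,0,0.4]]

```text
clock: 37.2
tool_pos: [0.6388, 0.0803, 0.1914]
eef_rot: [0.669, 0.743, -0.001, -0.002]
contact_force: [-0.3, 0.0, -0.0]
opening: 0.658
```

```bash
python3 -c "
from h import *
go(.6405,.0755,.146,1.667)"
```

```text
turn [-0.0013 -0.0037 -0.0088] shift [ 0.0017 -0.0048 -0.0454] n>=0.9 F [-0.3  0.  -0. ] t 37.2 op 0.658
```

Request:
move_arm:
  targets:
    - [[-0.001,-0.004,-0.009,0.002,-0.005,-0.005,0.4],[0,0,0,0,0,0,0.4],[0,0,0,0,0,-0.01,0.4],[0,0,0,0,0,0,0.4]]

```text
clock: 37.6
tool_pos: [0.6402, 0.0765, 0.1756]
eef_rot: [0.672, 0.741, 0.001, -0.0]
contact_force: [-0.9, 0.1, -0.3]
opening: 0.658
```

```bash
python3 -c "
from h import *
go(.6405,.0755,.146,1.667)"
```

```text
turn [-0.001   0.0007 -0.0015] shift [ 0.0003 -0.001  -0.0296] n>=0.6 F [-0.9  0.1 -0.3] t 37.6 op 0.658
```

Request:
move_arm:
  targets:
    - [[0,0,0,0,-0.001,-0.01,0.4],[0,0,0,0,0,-0.01,0.4],[0,0,0,0,0,-0.005,0.4],[0,0,0,0,0,-0.003,0.4],[0,0,0,0,0,0,0.4]]

```text
clock: 38.1
tool_pos: [0.6397, 0.0757, 0.1443]
eef_rot: [0.672, 0.741, 0.0, -0.001]
contact_force: [-0.7, 0.2, -0.1]
opening: 0.66
```

```bash
python3 -c "
from h import *
go(.6405,.0755,.144,1.667)"
```

```text
turn [-0.0011 -0.0006 -0.0019] shift [ 0.0008 -0.0002 -0.0003] n>=0.0 F [-0.7  0.2 -0.1] t 38.1 op 0.66
```

Beaker 2 is at nest height. I release it and go for the last one.

Request:
move_arm:
  targets:
    - [[0,0,0,0,0,-0.001,0.4],[0,0,0,0,0,0,0.83],[0,0,0,0,0,0,0.83],[0,0,0,0,0,0,0.83],[0,0,0,0,0,0,0.83]]

```text
clock: 38.6
tool_pos: [0.6407, 0.0761, 0.1445]
eef_rot: [0.672, 0.741, 0.001, 0.0]
contact_force: [-0.3, 0.3, -0.2]
opening: 0.833
```

Request:
move_arm:
  targets:
    - [[0,0,0,0,0,0.015,0.83],[0,0,0,0,0,0.04,0.83],[0,0,0,0,0,0.04,0.95],[0,0,0,-0.03,0.03,0,0.95],[0,0,0,-0.03,0.04,-0.01,0.95]]

```text
clock: 39.1
tool_pos: [0.5848, 0.141, 0.2372]
eef_rot: [0.677, 0.736, 0.004, 0.003]
contact_force: [-0.1, 1.7, -0.6]
opening: 0.947
```

```bash
python3 -c "
from h import *
s=beakers();go(.40,.378,.15,1.667)"
```

```text
beaker [0.3995 0.3784] [ 19  20 289] [138. 300.]
turn [-0.0078  0.0039 -0.0009] shift [-0.1777  0.2269 -0.0868] n>=6.0 F [-5.5  4.9  0.3] t 39.15 op 0.948
```

Request:
move_arm:
  targets:
    - [[-0.002,0.001,0,-0.02,0.025,-0.01,0.95],[-0.002,0.001,0,-0.029,0.037,-0.014,0.95],[-0.002,0.001,0,-0.029,0.037,-0.014,0.95],[-0.002,0.001,0,-0.029,0.037,-0.014,0.95],[0,0,0,-0.029,0.037,-0.014,0.95]]

```text
clock: 39.65
tool_pos: [0.443, 0.327, 0.1765]
eef_rot: [0.675, 0.737, 0.005, 0.004]
contact_force: [0.9, 0.1, -0.1]
opening: 0.952
```

Request:
move_arm:
  targets:
    - [[0,0,0,-0.02,0.026,-0.014,0.95],[0,0,0,0,0,0,0.95],[0,0,0,0,0,0,0.95]]

```text
clock: 39.95
tool_pos: [0.4161, 0.3623, 0.1644]
eef_rot: [0.67, 0.743, 0.007, 0.001]
contact_force: [1.1, 0.0, -0.2]
opening: 0.949
```

```bash
python3 -c "
from h import *
go(.3995,.3784,.08,1.667)"
```

```text
turn [-0.0091  0.0117 -0.0067] shift [-0.0166  0.0161 -0.0844] n>=1.7 F [ 1.1  0.  -0.2] t 39.95 op 0.949
```

Request:
move_arm:
  targets:
    - [[-0.009,0.012,-0.007,-0.012,0.011,-0.025,0.95],[0,0,0,-0.005,0.004,-0.03,0.95],[0,0,0,0,0,-0.025,0.95],[0,0,0,0,0,0,0.95],[0,0,0,0,0,0,0.95]]

```text
clock: 40.45
tool_pos: [0.4075, 0.375, 0.0873]
eef_rot: [0.677, 0.736, 0.004, 0.002]
contact_force: [0.1, 0.5, -0.2]
opening: 0.945
```

```bash
python3 -c "
from h import *
go(.3995,.3784,.025,1.667)"
```

```text
turn [-0.0032  0.0096  0.0117] shift [-0.008   0.0034 -0.0623] n>=1.3 F [ 0.1  0.5 -0.2] t 40.45 op 0.945
```

Request:
move_arm:
  targets:
    - [[-0.003,0.009,0.011,-0.008,0.004,-0.005,0.95],[0,0,0,0,0,-0.02,0.95],[0,0,0,0,0,-0.02,0.95],[0,0,0,0,0,-0.015,0.95],[0,0,0,0,0,0,0.95]]

```text
clock: 40.95
tool_pos: [0.4034, 0.3816, 0.032]
eef_rot: [0.674, 0.739, 0.006, -0.001]
contact_force: [-0.1, -0.5, 0.2]
opening: 0.946
```

```bash
python3 -c "
from h import *
go(.3995,.3784,.025,1.667)"
```

```text
turn [-0.0095  0.0071  0.0046] shift [-0.0039 -0.0032 -0.007 ] n>=0.2 F [-0.1 -0.5  0.2] t 40.95 op 0.946
```

Request:
move_arm:
  targets:
    - [[-0.009,0.007,0.004,-0.003,-0.002,-0.006,0.95],[0,0,0,0,0,0,0.95],[0,0,0,0,0,0,0.95]]

```text
clock: 41.25
tool_pos: [0.401, 0.381, 0.0283]
eef_rot: [0.672, 0.74, 0.002, -0.001]
contact_force: [-0.5, -0.1, -0.2]
opening: 0.948
```

Request:
move_arm:
  targets:
    - [[0,0,0,0,0,0,0.4],[0,0,0,0,0,0,0.4],[0,0,0,0,0,0,0.4],[0,0,0,0,0,0,0.4],[0,0,0,0,0,0,0.4]]
  force: 12

```text
clock: 41.75
tool_pos: [0.4018, 0.3814, 0.0299]
eef_rot: [0.673, 0.74, 0.003, -0.001]
contact_force: [0.8, -0.3, -0.3]
opening: 0.651
```

Request:
move_arm:
  targets:
    - [[0,0,0,0,0,0,0.4],[0,0,0,0,0,0,0.4]]

```text
clock: 41.95
tool_pos: [0.4017, 0.3814, 0.0298]
eef_rot: [0.673, 0.74, 0.003, -0.001]
contact_force: [0.4, -0.0, -1.1]
opening: 0.653
```

Request:
move_arm:
  targets:
    - [[0,0,0,0,0,0.02,0.4],[0,0,0,0,0,0.03,0.4],[0,0,0,0,0,0.04,0.4],[0,0,0,0,0,0.04,0.4],[0,0,0,0,0,0.04,0.4]]

```text
clock: 42.45
tool_pos: [0.3981, 0.3772, 0.1994]
eef_rot: [0.672, 0.741, -0.005, -0.0]
contact_force: [1.1, -0.3, -1.6]
opening: 0.654
```

```bash
python3 -c "
from h import *
go(.6405,.0755,.23,1.667)"
```

```text
turn [ 0.0064 -0.0065 -0.0011] shift [ 0.2424 -0.3017  0.0306] n>=7.8 F [ 1.1 -0.3 -1.6] t 42.45 op 0.654
```

Request:
move_arm:
  targets:
    - [[0.002,-0.001,0,0.018,-0.022,0.008,0.4],[0.002,-0.001,0,0.028,-0.035,0.008,0.4],[0.002,-0.001,0,0.029,-0.037,0.008,0.4],[0,-0.001,0,0.029,-0.037,0.006,0.4],[0,-0.001,0,0.029,-0.037,0.003,0.4]]

```text
clock: 42.95
tool_pos: [0.5304, 0.2148, 0.2417]
eef_rot: [0.665, 0.747, 0.007, -0.003]
contact_force: [0.9, 0.6, -0.5]
opening: 0.653
```

Request:
move_arm:
  targets:
    - [[0,0,0,0.029,-0.037,0.001,0.4],[0,0,0,0.029,-0.037,0.001,0.4],[0,0,0,0.012,-0.015,0.001,0.4],[0,0,0,0,0,0,0.4],[0,0,0,0,0,0,0.4]]

```text
clock: 43.45
tool_pos: [0.6059, 0.1121, 0.2437]
eef_rot: [0.67, 0.742, 0.006, -0.001]
contact_force: [-0.1, 0.8, -0.0]
opening: 0.65
```

```bash
python3 -c "
from h import *
go(.641,.0755,.22,1.667)"
```

```text
turn [-0.0102  0.0062 -0.0051] shift [ 0.0351 -0.0366 -0.0237] n>=1.1 F [-0.1  0.8 -0. ] t 43.45 op 0.65
```

Request:
move_arm:
  targets:
    - [[-0.01,0.006,-0.005,0.015,-0.016,-0.005,0.4],[0,0,0,0.015,-0.016,-0.005,0.4],[0,0,0,0.003,-0.003,-0.003,0.4],[0,0,0,0,0,0,0.4],[0,0,0,0,0,0,0.4]]

```text
clock: 43.95
tool_pos: [0.6332, 0.0882, 0.2309]
eef_rot: [0.666, 0.746, 0.0, -0.003]
contact_force: [0.2, -0.9, -0.5]
opening: 0.652
```

```bash
python3 -c "
from h import *
go(.641,.0757,.205,1.667)"
```

```text
turn [-0.0052 -0.0043 -0.017 ] shift [ 0.0078 -0.0125 -0.0259] n>=0.6 F [ 0.2 -0.9 -0.5] t 43.95 op 0.652
```

Request:
move_arm:
  targets:
    - [[-0.005,-0.004,-0.016,0.008,-0.012,-0.005,0.4],[0,0,0,0,0,-0.008,0.4],[0,0,0,0,0,0,0.4],[0,0,0,0,0,0,0.4]]

```text
clock: 44.35
tool_pos: [0.6401, 0.0785, 0.2175]
eef_rot: [0.671, 0.742, 0.0, -0.001]
contact_force: [-0.1, -0.2, -0.6]
opening: 0.652
```

```bash
python3 -c "
from h import *
go(.641,.0757,.172,1.667)"
```

```text
turn [-0.0009 -0.0005 -0.0045] shift [ 0.0009 -0.0028 -0.0455] n>=0.9 F [-0.1 -0.2 -0.6] t 44.35 op 0.652
```

Request:
move_arm:
  targets:
    - [[-0.001,0,-0.004,0.001,-0.003,-0.008,0.4],[0,0,0,0,0,-0.01,0.4],[0,0,0,0,0,-0.008,0.4],[0,0,0,0,0,0,0.4]]

```text
clock: 44.75
tool_pos: [0.6407, 0.0753, 0.1889]
eef_rot: [0.672, 0.74, -0.0, -0.0]
contact_force: [-0.1, -0.3, -0.1]
opening: 0.653
```

```bash
python3 -c "
from h import *
go(.641,.0757,.172,1.667)"
```

```text
turn [ 0.0001 -0.0013 -0.0004] shift [ 0.0003  0.0004 -0.0169] n>=0.3 F [-0.1 -0.3 -0.1] t 44.75 op 0.653
```

Request:
move_arm:
  targets:
    - [[0,0,0,0,0,-0.008,0.4],[0,0,0,0,0,-0.006,0.4],[0,0,0,0,0,-0.002,0.4],[0,0,0,0,0,-0.001,0.4],[0,0,0,0,0,0,0.4]]

```text
clock: 45.25
tool_pos: [0.6405, 0.0756, 0.17]
eef_rot: [0.672, 0.741, -0.001, -0.001]
contact_force: [0.9, -0.2, -0.3]
opening: 0.651
```

```bash
python3 -c "
from h import *
go(.641,.0757,.172,1.667)"
```

```text
turn [-0.0002 -0.0018 -0.0007] shift [0.0005 0.0001 0.002 ] n>=0.0 F [ 0.9 -0.2 -0.3] t 45.25 op 0.651
```

Request:
move_arm:
  targets:
    - [[0,0,0,0,0,0,0.83],[0,0,0,0,0,0,0.83],[0,0,0,0,0,0,0.83],[0,0,0,0,0,0,0.83]]

```text
clock: 45.65
tool_pos: [0.6413, 0.076, 0.1713]
eef_rot: [0.672, 0.74, 0.0, -0.0]
contact_force: [-0.7, 0.3, 0.2]
opening: 0.829
```

Request:
move_arm:
  targets:
    - [[0,0,0,0,0,0.015,0.83],[0,0,0,0,0,0.04,0.83],[0,0,0,0,0,0.04,0.95],[0,0,0,-0.03,0.03,0,0.95],[0,0,0,-0.03,0.04,-0.01,0.95]]

```text
clock: 46.15
tool_pos: [0.5853, 0.1409, 0.2639]
eef_rot: [0.678, 0.735, 0.003, 0.003]
contact_force: [0.1, 1.5, 0.1]
opening: 0.949
```

Request:
move_arm:
  targets:
    - [[0,0,0,-0.03,0.04,-0.01,0.95],[0,0,0,-0.03,0.04,-0.01,0.95],[0,0,0,-0.02,0.04,-0.01,0.95],[0,0,0,-0.01,0.02,0,0.95],[0,0,0,0,0,0,0.95]]

```text
clock: 46.65
tool_pos: [0.4885, 0.2923, 0.2413]
eef_rot: [0.674, 0.739, 0.009, 0.002]
contact_force: [-0.1, 0.0, 0.3]
opening: 0.95
```

```bash
python3 -c "
from h import *
s=r.snapshot('top');s2=r.snapshot('scene')
print([ (np.round(d['centre']),round(d['score'],2)) for d in r.find_in(s,'beaker_1_mid')])
a=s['frame'][110:330,110:400];b=s2['frame'][200:370,220:510]
o=np.vstack([a,b]);cv2.imwrite('pics/z1.png',cv2.resize(o,None,fx=1.53,fy=1.53,interpolation=2)[:,:,::-1])
m=cv2.morphologyEx((s['frame'].min(2)>168).astype(np.uint8),cv2.MORPH_OPEN,cv2.getStructuringElement(2,(11,11)))
print(r.get_state()['tool_pos'],w2px(s,[[.639,.0755,.2],[.639,.0755,.174],[.648,.0017,.094]]))"
```

```text
[]
[0.49188032 0.2866683  0.24031178] [[266.78996959 184.43490304]
 [267.70345369 186.7266304 ]
 [303.54011477 189.35059517]]
```

View pics/z1.png

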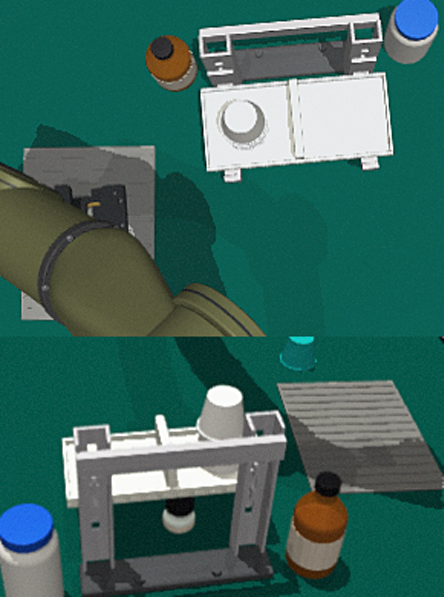

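```bash
python3 -c "
from h import *
from scipy.optimize import least_squares
s=r.snapshot('top');s2=r.snapshot('scene')
P=np.array([266.9,189.7]);Q=np.array([365.8,237.5])
f=lambda p:np.r_[w2px(s,p)[0]-P,w2px(s2,p)[0]-Q]
o=least_squares(f,[.64,.075,.2],x_scale=.01);print(o.x,o.fun)
# where scene would see candidates for 3,2,1-high tops
for z in(.2,.174,.148): print(z,w2px(s,[.6395,.0755,z])[0],w2px(s2,[.6395,.0755,z])[0])
a=s['frame'][165:215,235:305];b=s2['frame'][220:290,320:400]
o=np.hstack([cv2.resize(a,(392,280),interpolation=2),cv2.resize(b,(320,280),interpolation=2)]);cv2.imwrite('pics/z2.png',o[:,:,::-1])"
```

```text
[0.62937661 0.07685424 0.19370954] [-0.61307489 -0.08007613 -0.59232506  0.0135187 ]
0.2 [266.79356262 184.19373715] [365.43382813 238.14372849]
0.174 [267.70689962 186.49043538] [364.39799916 248.54382189]
0.148 [268.58252338 188.69196739] [363.39443338 258.59328767]
```

View pics/z2.png

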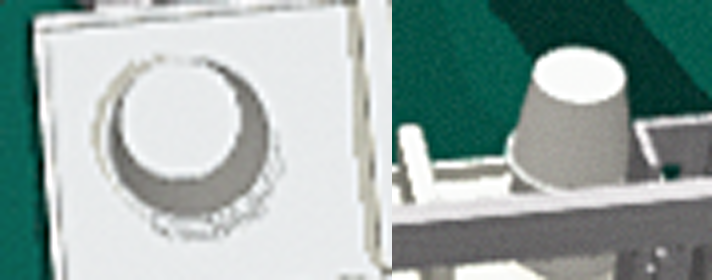

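```bash
python3 -c "
from h import *
print(r.get_state()['clock'],r.get_state()['contact_force']);print(r.finish_job())"
```

```text
46.9 [-0.12396895 -0.16414403 -0.81906477]
the job is handed in; nothing more can be done
None
```

The shelf is back up and the job is handed in, at about 47 s on the robot's clock; the hand-in gives no verdict.

- **Brackets:** both are hooked with the lower tab in the second slot from the bottom. I pressed each down with about 16 N at its seated height. In the pictures the bottom slots are empty and both brackets hang straight.
- **Shelf:** it lies on both bracket arms. In the top picture its front edge is centred between the bracket tips, to within a pixel. I judged its depth from the gripper position at release only and did not measure it again.
- **Beakers:** there were three. All are nested upside down in one stack on the +y half, and the mat is empty. Both cameras put the top of the stack near 0.2 m, which is the height for three beakers.
- **Left alone:** the turquoise beaker, both bottles and the jar appear unmoved in the pictures, and the gripper was clear of everything at hand-in.

- **Slip on the way:** on the first bracket I lifted before the fingers had closed. The bracket had not moved, and I gripped it again.
- **Checks that disagreed:** the stack's position came out about 4 mm off in x by eye. An earlier, rougher fit gave 10 mm off in x and 6 mm low in height. Both are well inside the limits. In the last picture the beaker network found no beakers, so the nest check rests on my own triangulation and the crops.

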